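# Turn the figure carrier round in its painting cradle

### The job

The toy elephants are painted from the low side of the sloping stand, but the finished blue and yellow pair is there now. Swing the red keeper fully aside, lift the grey carrier clear of its wooden cradle by the post, give it a half turn so that the white pair is on the low side, and set it fully home in the cradle again; then swing the keeper back over the carrier's edge to its closed stop and let go. Do not tip the carrier over, and leave the two paint jars and the brush pot where they stand.

Things in the scene. Friction and masses are not known exactly. Their poses are not given: they have to be found in the camera images.
- cradle: Open wooden tray fixed on a dark stand, tilted 28 deg. Origin: centre of the pocket floor, 66 mm above the table. z square to the floor, up; x up the slope (away from the robot within 0.35 rad; low side faces the robot); y level, to the keeper's side. Pocket 123 (x) by 153 (y), 22 deep, top 6 mm flared 45 deg outward; outside 151 by 181 mm.
- carrier: Loose grey block 120 (own x) by 150 (own y) by 24 mm, 0.25-0.4 kg, central post, 4 elephants fixed on it (tops 66 mm above its underside): blue and yellow at own x +36, white at -36 mm. Origin: centre of the underside, z along the post. It starts in the pocket, x and y opposite to the cradle's; home: the same way, origin on the cradle's origin, 1.5 mm play per side, top 2 mm above the rim.
- carrier_post (a point): Grip point on the axis of the carrier's pale wooden post, 98 mm above the carrier's underside. The post is 26 by 26 mm square, sides parallel to the carrier's x and y; its top is 110 mm above the underside, standing free above the elephants.
- white_row (a point): Point on the carrier's top face midway between the two white elephants (carrier's own x -36 mm, y 0, z 24 mm).
- keeper (a joint): Red keeper bar, 93 by 14 by 8 mm, swivelling about a line parallel to cradle z through cradle x 0, y 92 mm; bar at z 27-35 mm. 0 = closed stop: tail to cradle +y, its 30 mm nose to -y, 13 mm over the carrier's edge. Grows as the tail swings to cradle +x (uphill), stop at 1.7; nose clear from 1.35. Stiff (0.07 N m), stays where left; starts at 0-0.2 rad.
- keeper_peg (a point): Grip point on the axis of the black round peg (16 mm diameter, 50 mm tall, parallel to cradle z) on the keeper's tail, 63 mm from the swivel axis; 70 mm above the cradle's floor plane, 15 mm below the peg's top.
- blue_jar: Blue paint jar, 50 mm across, 75 mm tall, origin under its centre. Leave alone.
- yellow_jar: Yellow paint jar, same size, origin under its centre. Leave alone.
- brush_pot: Terracotta pot with brushes, 72 mm across, 85 mm tall (brushes to 175 mm), origin under its centre. Leave alone.

How it is judged:
On the way, in this order (a step that is already met when the one before it is completed fails the run):
1. the keeper is swung aside, clear of the carrier (joint above 1.35 rad) (value of joint keeper above 1.35 rad), for 0.1 s.
2. the carrier is lifted clear of the cradle (underside more than 25 mm above the pocket floor) (z of carrier in the frame of cradle above 0.025 m), for 0.1 s.
3. the carrier is fully home in the cradle with the white pair on the low side (x of carrier in the frame of cradle between -0.006 and 0.006 m and y of carrier in the frame of cradle between -0.006 and 0.006 m and z of carrier in the frame of cradle below 0.004 m and angle between the z axis of carrier and the z axis of cradle, either way round below 0.06 rad and x of white_row in the frame of cradle below -0.025 m), for 0.2 s.
At the end, for the whole second after the job is handed in: The carrier rests in the cradle, white pair on the low side: its underside within 4 mm of the pocket floor, within 6 mm of the centre and 0.06 rad of parallel; the keeper is within 0.25 rad of its closed stop; everything is released and at rest (all of step 3 and value of joint keeper below 0.25 rad and linear speed of carrier below 0.02 m/s and contact force between the fingers and carrier below 0.1 N); the robot touches nothing.
It fails at once if the carrier is tipped over (more than 70 degrees from upright) (angle between carrier's own z axis and vertical above 1.22 rad).
It fails at once if the blue jar is pushed more than 25 mm (distance of blue_jar from where it was at the start of the episode above 0.025 m).
It fails at once if the yellow jar is pushed more than 25 mm (distance of yellow_jar from where it was at the start of the episode above 0.025 m).
It fails at once if the brush pot is pushed more than 25 mm (distance of brush_pot from where it was at the start of the episode above 0.025 m).
It also fails if it takes over 72 s, if anything falls off the work surface, if the arm or the gripper's body presses on something with over 40 N, if the wrist force passes 120 N, or if a joint passes its speed limit or range.

### The arm

A 7-joint arm with a two-finger parallel gripper is mounted at the origin on the work surface. World frame = base frame: x ahead of the robot, y to its left, z up, the work surface at z = 0. Lengths are in m, angles in rad, forces in N, time in s.
With the tool pointing down it reaches from about 0.4 to 0.875 m from the base axis. Payload 19.3 kg.
Tool frame: the origin (TCP) lies at the very end of the fingers, on their centre line; the grasp point (between the pads) lies ctrl.tcp_to_grasp behind it (ctrl.tcp_to_grasp is the distance from the TCP to the grasp point, in m); x points along the fingers, y is the direction in which the jaws open and shut, and the axes are right-handed (so a half turn about x gives the same grasp; the last joint's range is limited). The gripper opens to 85 mm and grips with 20 to 120 N. Pads are 22 mm wide; open, the fingers measure 114 mm over their backs; the gripper's body (76 mm by 85 mm) begins 54 mm behind the grasp point. The pads swing forward as they close: fully open they stand 13 mm farther back than shut.
Start: joints at [1.181, 0.521, -0.036, 1.599, 0.021, 1.021, -0.113], TCP at [0.196, -0.593, 0.231] pointing down, gripper open.
Joint ranges: [-2.91, 2.91], [-0.3, 2.13], [-1.5, 1.42], [0.17, 2.43], [-1.26, 4.41], [0.16, 1.93], [-2.52, 2.52]. Speed limits (rad/s): [1.89, 1.89, 2.39, 2.39, 3.01, 3.01, 3.01].

### API

Orientations are given as a 3x3 rotation matrix whose columns are the frame's x, y, z axes.
In Python, from rig import ctrl gives the robot as it stands.
- The arm moves only by the shell command python3 -m creep 'ROWS'. ROWS is JSON, a list of rows, each an object with "translation": the shift along the tool's x, y, z in units of 0.02 m (1.0 is 0.02 m), a list of three; "delta_rot": the turn, a rotation vector about the tool's x, y, z in units of 360 degrees (1.0 is 360 degrees), a list of three; "jaw": the finger opening in mm, from 0 to 85.4. In form: [{"translation": [tx, ty, tz], "delta_rot": [wx, wy, wz], "jaw": jaw}, ...]. A call has 1 to 5 rows; each row shifts and turns the pose as measured when the row begins, along the tool's axes as they then stand; what a row does not reach is not made up. A row lasts 1/8 s, in which the tool goes at most 62.5 mm and 10.7 degrees, less where a joint would pass 70% of its speed; a pose out of reach is approached as far as the arm can. A call with a number of a shift or a turn outside -1 to 1 is refused whole. A call with a gripper value outside its range is refused whole. The fingers move at their own pace and stop on an object; the grip force is fixed at half the most. Time passes only in rows, so rows that do not move let the fingers close. It gives the time, the measured TCP pose, the force and the opening at its end, in the units of the state.
- ctrl.get_state(): the state, without advancing time (a new reading comes with each control period).
- ctrl.camera(name): name is "scene" or "top" or "wrist"; returns a dict with "img" (384x512x3 uint8, red, green, blue), "depth" (384x512 float32, m along the optical axis (not along the pixel's ray), 0 where there is no reading), "intrinsics" (3x3 intrinsics, pixels), "distortion" ([k1, k2, p1, p2, k3] as OpenCV has them; the pictures are not rectified), "extrinsics" (4x4, takes a point from camera to world coordinates); the wrist camera has in their place "T_tool_cam" (4x4, takes a point from camera to tool coordinates, whose origin is the TCP and whose axes are the tool frame's). Camera axes: x right, y down, z forward; pixel columns grow to the right and rows downward; lengths in m; the calibration is good to about 2 mm. A picture is of the moment at which its call begins: read the wrist's pose just before it.
- ctrl.close_job(): hands the job in, once; it reports no verdict.
The state is a dict: "t": time; "joint_positions": joint angles; "qd": joint speeds; "joint_efforts": joint torques, N m; "position": TCP position; "tool_rot": TCP orientation; "contact_force": force on the tool from outside, world axes, zero at the start; "wrist_torque": the same for the moment, N m; "opening": opening from 0.0 (shut) to 1.0 (fully open).
Only numpy, scipy, OpenCV 4.12 (cv2) and the standard library are available. Lean on these libraries where they do the work, as an engineer would, in place of code of your own. Each camera call takes 0.05 s, during which the arm holds its last target.

## Working session

There is one attempt and no reset: what is moved stays moved. The work goes in short steps, Python scripts to look and compute and a shell command to move; the robot and the scene stay as the last step left them, time stands still between calls to the robot, and variables do not carry over. Pictures are saved under pics/ and viewed, and the job is handed in when it is done.

```bash
ls; mkdir -p pics; python3 - <<'E'
from rig import ctrl
import cv2,numpy as np
s=ctrl.get_state(); print(s, ctrl.tcp_to_grasp)
for n in ("scene","top","wrist"):
    c=ctrl.camera(n); cv2.imwrite(f"pics/{n}0.png",c["img"][...,::-1]); np.savez(f"pics/{n}0.npz",**c)
    print(n,c["intrinsics"],c["distortion"],c.get("extrinsics",c.get("T_tool_cam")))
E
```

```text
pics
{'t': 0.0, 'joint_positions': array([ 1.18078937,  0.5220063 , -0.03633914,  1.59999854,  0.02122751,
        1.02113222, -0.11281596]), 'qd': array([-5.18850063e-04,  2.12663139e-03,  7.51121277e-05, -2.16856409e-03,
       -8.80605170e-05, -1.42468838e-03, -3.58892474e-04]), 'joint_efforts': array([ 4.22688987e-03, -9.27065992e+01,  1.98104873e+00, -3.69934523e+01,
        1.77542714e-02,  8.11497797e-03,  1.49198098e-05]), 'position': array([ 0.19634432, -0.59299497,  0.23073382]), 'tool_rot': array([[-4.59279358e-04,  3.14381589e-01, -9.49296585e-01],
       [ 1.06362733e-03, -9.49295994e-01, -3.14381908e-01],
       [-9.99999329e-01, -1.15408692e-03,  1.01607203e-04]]), 'contact_force': array([ 0.46994097,  0.1086525 , -0.14796173]), 'wrist_torque': array([-0.02748557,  0.00649471, -0.00754605]), 'opening': 0.9985488690413045} 0.0187
scene [[372.39708097   0.         257.32799906]
 [  0.         372.39708097 192.81720204]
 [  0.           0.           1.        ]] [-0.03356074  0.          0.          0.          0.        ] [[ 0.33398126  0.73420193 -0.59110409  1.09529895
[... 317 characters left out ...]
        0.          0.        ] [[ 0.00901235 -0.9947213   0.10221702  0.47321105]
 [-0.99992476 -0.0081141   0.00920012 -0.0013846 ]
 [-0.00832215 -0.10229225 -0.99471958  1.0177283 ]
 [ 0.          0.          0.          1.        ]]
wrist [[271.31881798   0.         254.25631977]
 [  0.         271.31881798 193.27502461]
 [  0.           0.           1.        ]] [-0.06655458  0.          0.          0.          0.        ] [[-3.84168837e-04 -2.61560186e-01  9.65187092e-01 -1.42631064e-01]
 [ 9.99999788e-01 -6.08670200e-04  2.33079024e-04  4.48052646e-05]
 [ 5.26516427e-04  9.65186976e-01  2.61560364e-01 -6.58738363e-02]
 [ 0.00000000e+00  0.00000000e+00  0.00000000e+00  1.00000000e+00]]
```

View pics/scene0.png

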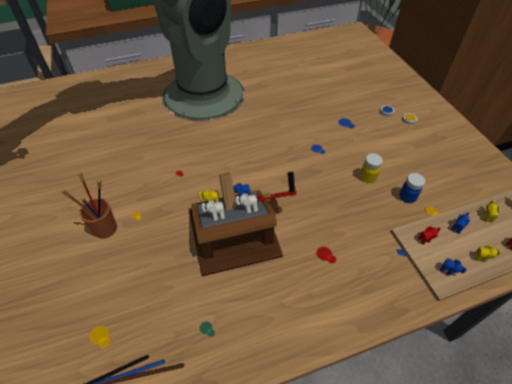

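View pics/top0.png

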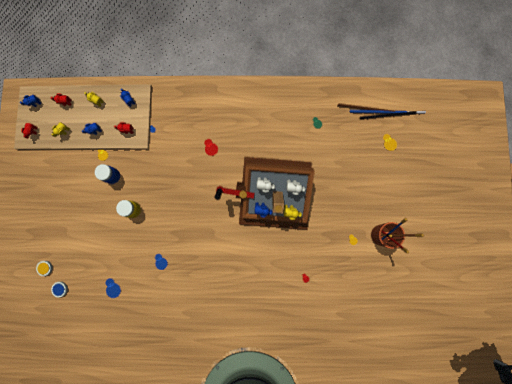

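```bash
python3 - <<'E'
import cv2
a=cv2.imread("pics/top0.png")[140:245,200:330]; cv2.imwrite("pics/topc.png",cv2.resize(a,None,fx=6,fy=5.7,interpolation=cv2.INTER_CUBIC))
a=cv2.imread("pics/scene0.png")[160:285,175:305]; cv2.imwrite("pics/scenec.png",cv2.resize(a,None,fx=6,fy=4.8,interpolation=cv2.INTER_CUBIC))
E
```

```text
(no output)
```

View pics/topc.png

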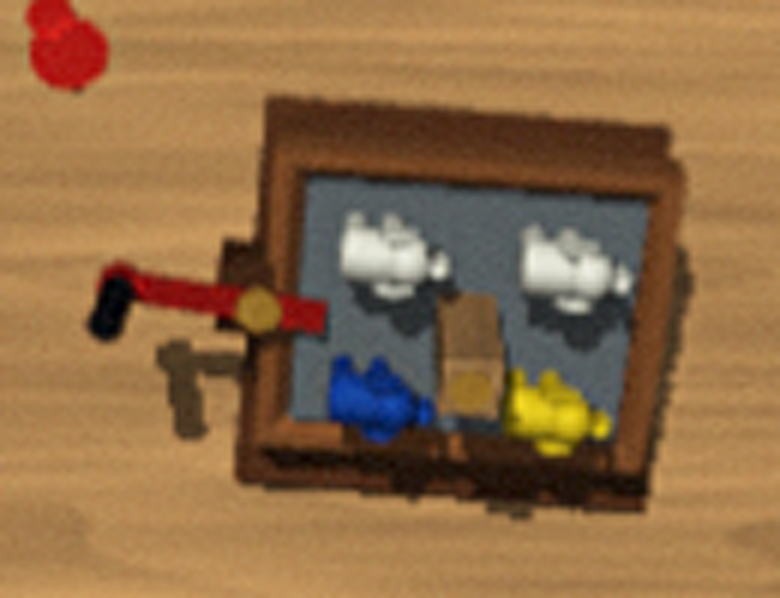

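View pics/scenec.png

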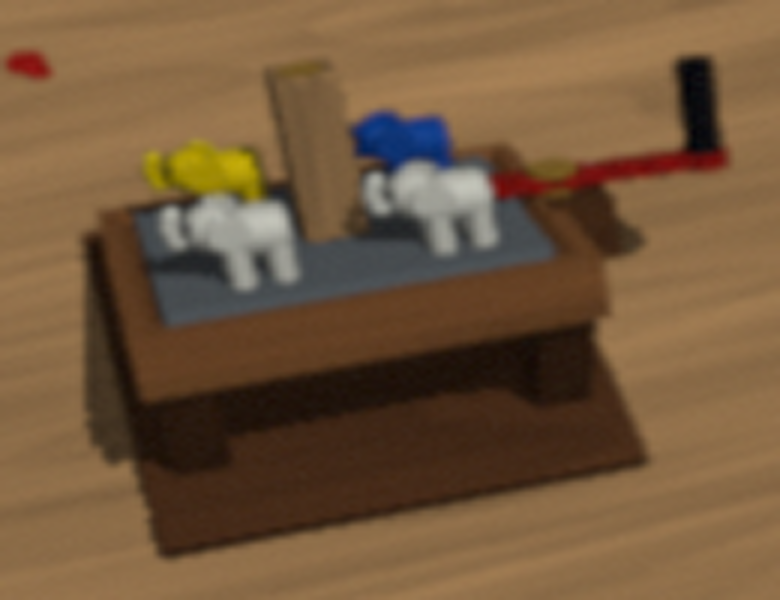

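```bash
cat > fit.py <<'E'
import numpy as np,cv2
from scipy.optimize import least_squares
T=np.load("pics/top0.npz");S=np.load("pics/scene0.npz")
def frame(p):
    t=np.radians(28);c,s=np.cos(p[2]),np.sin(p[2])
    Rz=np.array([[c,-s,0],[s,c,0],[0,0,1]])
    x=np.array([np.cos(t),0,np.sin(t)]);y=np.array([0,1,0.]);z=np.cross(x,y)
    return Rz@np.column_stack([x,y,z]),np.array([p[0],p[1],.066])
def proj(C,P):
    E=np.linalg.inv(C["extrinsics"]);r=cv2.Rodrigues(E[:3,:3])[0]
    return cv2.projectPoints(P,r,E[:3,3],C["intrinsics"],C["distortion"])[0][:,0]
def pts(k):
    peg=lambda z:[63*np.sin(k),92+63*np.cos(k),z]
    return {"fl":[60,75,24],"fr":[60,-75,24],"nl":[-60,75,24],"nr":[-60,-75,24],"post":[0,0,110],"piv":[0,92,37],"pt":peg(85),"pb":peg(35)}
if __name__=="__main__":
    ot={"fl":(303,178),"fr":(650,200),"nl":(292,418),"nr":(615,440),"post":(472,388),"piv":(260,308),"pt":(105,318),"pb":(120,278)}
    os={"fr":(167,325),"fl":(557,255),"nr":(135,212),"post":(303,70),"pt":(693,62),"pb":(703,155),"piv":(553,170)}
    ot={k:np.array(v)/[6,5.7]+[200,140] for k,v in ot.items()}
    os={k:np.array(v)/[6,4.8]+[175,160] for k,v in os.items()}
    def res(p,show=0):
        R,o=frame(p);P=pts(p[3]);out=[]
        for C,ob in((T,ot),(S,os)):
            X=np.array([R@(np.array(P[k])/1000)+o for k in ob]);d=proj(C,X)-np.array(list(ob.values()))
            if show:
                for k,e in zip(ob,d):print(k,e.round(2))
            out.append(d.ravel())
        return np.concatenate(out)
    r=least_squares(res,[.47,-.08,0,.1],loss="soft_l1")
    print(r.x);res(r.x,1)
    np.save("p.npy",r.x)
    R,o=frame(r.x);print(R.round(4));P=pts(r.x[3])
    for k in P:print(k,(R@(np.array(P[k])/1000)+o).round(4))
E
python3 fit.py
python3 - <<'E'
# jar / pot positions
import numpy as np,cv2
T=np.load("pics/top0.npz")
for n,(u,v) in dict(blue=(107,174),yel=(129,208),pot=(386,235)).items():
    x=cv2.undistortPoints(np.array([[[u,v]]],float),T["intrinsics"],T["distortion"])[0,0]
    d=T["depth"][v,u];E=T["extrinsics"];print(n,(E[:3,:3]@(np.append(x,1)*d)+E[:3,3]).round(3))
E
```

```text
[ 0.58541365 -0.07344416 -0.06592666  0.13724281]
fl [ 0.2 -0.2]
fr [-0.78  0.12]
nl [-0.83 -1.  ]
nr [-0.48 -0.85]
post [-0.41 -0.92]
piv [-0.65 -0.54]
pt [-0.25 -0.27]
pb [-0.44 -0.28]
fr [-0.88 -1.44]
fl [-0.93 -1.58]
nr [-0.7   0.63]
post [-1.02  0.13]
pt [-0.21 -0.31]
pb [-0.06 -0.58]
piv [-0.69 -0.38]
[[ 0.881   0.0659 -0.4685]
 [-0.0582  0.9978  0.0309]
 [ 0.4695  0.      0.8829]]
fl [ 0.632  -0.0014  0.1154]
fr [ 0.6221 -0.151   0.1154]
nl [0.5262 0.0056 0.059 ]
nr [ 0.5164 -0.144   0.059 ]
post [ 0.5339 -0.07    0.1631]
piv [0.5741 0.0195 0.0987]
pt [0.5634 0.0828 0.1451]
pb [0.5868 0.0812 0.1009]
blue [0.629 0.399 0.074]
yel [0.534 0.333 0.073]
pot [ 0.466 -0.369  0.079]
```

```bash
sed -i 's|/\[6,5.7\]+\[200,140\]|/[6,5.7]+[199.58,139.59]|; s|/\[6,4.8\]+\[175,160\]|/[6,4.8]+[174.58,159.6]|' fit.py; python3 fit.py
cat > h.py <<'E'
import numpy as np,sys
from scipy.linalg import logm,expm
from scipy.spatial.transform import Rotation as Ro
from rig import ctrl
from fit import frame
p=np.load("p.npy");Rc,oc=frame(p)
def w(v):return Rc@(np.array(v,float)/1000)+oc
def tang(a):return Rc@np.array([np.cos(a),-np.sin(a),0])   # jaw dir for keeper angle a
def Rt(a):
    x=-Rc[:,2];y=tang(a);return np.column_stack([x,y,np.cross(x,y)])
def tcp(grasp,R):return grasp+R[:,0]*ctrl.tcp_to_grasp
def H(R,t):
    M=np.eye(4);M[:3,:3]=R;M[:3,3]=t;return M
def rows(R,t,n,cur=None):
    s=ctrl.get_state();A=H(s["tool_rot"],s["position"]) if cur is None else cur
    D=np.linalg.inv(A)@H(R,t)
    d=expm(np.real(logm(D))/n)
    print("n",n,"t",(d[:3,3]/.02).round(3).tolist(),"r",(Ro.from_matrix(d[:3,:3]).as_rotvec()/(2*np.pi)).round(4).tolist())
    return
def st():
    s=ctrl.get_state();g=s["position"]-s["tool_rot"][:,0]*ctrl.tcp_to_grasp
    print("t",round(s["t"],2),"pos",s["position"].round(4),"grasp cradle mm",((g-oc)@Rc*1000).round(1),"q",s["joint_positions"].round(2),"F",s["contact_force"].round(1),"open",round(s["opening"],3))
    return s
E
python3 - <<'E'
from h import *
st()
R=Rt(.14);t=tcp(w([63*np.sin(.14),92+63*np.cos(.14),70+90]),R);print(t)
s=ctrl.get_state()
rows(s["tool_rot"],np.array([.35,-.25,.33]),15)
rows(R,t,25,H(s["tool_rot"],np.array([.35,-.25,.33])))
E
```

```text
[ 0.58545393 -0.07321511 -0.06469433  0.14350676]
fl [0.51 0.23]
fr [-0.47  0.48]
nl [-0.46 -0.57]
nr [-0.12 -0.49]
post [-0.05 -0.52]
piv [-0.31 -0.11]
pt [0.12 0.06]
pb [-0.09  0.05]
fr [-0.32 -1.03]
fl [-0.4  -1.23]
nr [-0.21  1.06]
post [-0.52  0.52]
pt [0.3  0.09]
pb [ 0.46 -0.19]
piv [-0.2  -0.03]
[[ 0.8811  0.0646 -0.4685]
 [-0.0571  0.9979  0.0304]
 [ 0.4695  0.      0.8829]]
fl [ 0.6319 -0.0011  0.1154]
fr [ 0.6222 -0.1508  0.1154]
nl [0.5262 0.0058 0.059 ]
nr [ 0.5165 -0.1439  0.059 ]
post [ 0.5339 -0.0699  0.1631]
piv [0.5741 0.0197 0.0987]
pt [0.5635 0.0829 0.1453]
pb [0.587  0.0814 0.1011]
t 0.15 pos [ 0.1964 -0.5931  0.2309] grasp cradle mm [-226.9 -543.9  328.6] q [ 1.18  0.52 -0.04  1.6   0.02  1.02 -0.11] F [-0.2  0.1 -0.6] open 0.998
[0.53698309 0.08463231 0.19488772]
n 15 t [-0.33, -0.925, -0.846] r [-0.0, -0.0, -0.0]
n 25 t [0.28, -0.255, -0.744] r [-0.0065, 0.002, 0.0026]
```

```bash
python3 -m creep '[{"translation":[-0.4,-0.92,-0.84],"delta_rot":[0,0,0],"jaw":85},{"translation":[-0.4,-0.92,-0.84],"delta_rot":[0,0,0],"jaw":85},{"translation":[-0.4,-0.92,-0.84],"delta_rot":[0,0,0],"jaw":85},{"translation":[-0.4,-0.92,-0.84],"delta_rot":[0,0,0],"jaw":85},{"translation":[-0.4,-0.92,-0.84],"delta_rot":[0,0,0],"jaw":85}]'
python3 -c "
from h import *
st()"
```

```text
t: 0.78
position: [0.2478, -0.4755, 0.2707]
tool_rot: [[-0.002, 0.312, -0.95], [0.003, -0.95, -0.312], [-1.0, -0.004, 0.001]]
contact_force: [0.5, -0.0, 0.4]
opening: 0.996
t 0.78 pos [ 0.2478 -0.4755  0.2707] grasp cradle mm [-169.6 -423.3  343.2] q [ 1.03  0.34 -0.07  1.78  0.03  1.02 -0.3 ] F [ 0.5 -0.   0.4] open 0.996
```

```bash
M='python3 -m creep'; python3 -m creep '[{"translation":[-0.4,-0.92,-0.84],"delta_rot":[0,0,0],"jaw":85},{"translation":[-0.4,-0.92,-0.84],"delta_rot":[0,0,0],"jaw":85},{"translation":[-0.4,-0.92,-0.84],"delta_rot":[0,0,0],"jaw":85},{"translation":[-0.4,-0.92,-0.84],"delta_rot":[0,0,0],"jaw":85},{"translation":[-0.4,-0.92,-0.84],"delta_rot":[0,0,0],"jaw":85}]' >/dev/null
python3 -m creep '[{"translation":[-0.3,-0.92,-0.84],"delta_rot":[0,0,0],"jaw":85},{"translation":[-0.3,-0.92,-0.84],"delta_rot":[0,0,0],"jaw":85},{"translation":[-0.3,-0.92,-0.84],"delta_rot":[0,0,0],"jaw":85},{"translation":[-0.3,-0.92,-0.84],"delta_rot":[0,0,0],"jaw":85},{"translation":[-0.3,-0.92,-0.84],"delta_rot":[0,0,0],"jaw":85}]'
python3 -c "
from h import *
st()
R=Rt(.14);t=tcp(w([63*np.sin(.14),92+63*np.cos(.14),70+90]),R)
rows(R,t,20)"
```

```text
t: 2.02
position: [0.3529, -0.2353, 0.3452]
tool_rot: [[-0.001, 0.315, -0.949], [0.001, -0.949, -0.315], [-1.0, -0.001, 0.001]]
contact_force: [0.4, -1.2, 0.6]
opening: 0.994
t 2.02 pos [ 0.3529 -0.2353  0.3452] grasp cradle mm [ -55.8 -176.8  367.1] q [ 0.68  0.08 -0.25  1.92  0.02  1.14 -0.83] F [ 0.4 -1.2  0.6] open 0.994
n 20 t [0.389, -0.31, -0.892] r [-0.0082, 0.0025, 0.0032]
```

```bash
python3 -m creep '[{"translation":[0.4,-0.31,-0.9],"delta_rot":[-0.0082,0.0025,0.0032],"jaw":60},{"translation":[0.4,-0.31,-0.9],"delta_rot":[-0.0082,0.0025,0.0032],"jaw":60},{"translation":[0.4,-0.31,-0.9],"delta_rot":[-0.0082,0.0025,0.0032],"jaw":60},{"translation":[0.4,-0.31,-0.9],"delta_rot":[-0.0082,0.0025,0.0032],"jaw":60},{"translation":[0.4,-0.31,-0.9],"delta_rot":[-0.0082,0.0025,0.0032],"jaw":60}]' >/dev/null
python3 -m creep '[{"translation":[0.4,-0.31,-0.9],"delta_rot":[-0.0082,0.0025,0.0032],"jaw":60},{"translation":[0.4,-0.31,-0.9],"delta_rot":[-0.0082,0.0025,0.0032],"jaw":60},{"translation":[0.4,-0.31,-0.9],"delta_rot":[-0.0082,0.0025,0.0032],"jaw":60},{"translation":[0.4,-0.31,-0.9],"delta_rot":[-0.0082,0.0025,0.0032],"jaw":60},{"translation":[0.4,-0.31,-0.9],"delta_rot":[-0.0082,0.0025,0.0032],"jaw":60}]'
python3 -c "
from h import *
st()
R=Rt(.14);t=tcp(w([63*np.sin(.14),92+63*np.cos(.14),70+90]),R)
rows(R,t,10)"
```

```text
t: 3.28
position: [0.4816, -0.0826, 0.2699]
tool_rot: [[0.247, 0.726, -0.641], [-0.082, -0.644, -0.761], [-0.966, 0.24, -0.099]]
contact_force: [-0.3, -0.7, 0.6]
opening: 0.704
t 3.27 pos [ 0.4816 -0.0826  0.2699] grasp cradle mm [  9.1 -14.8 246.5] q [ 0.4   0.15 -0.46  2.09  0.25  0.69 -0.93] F [-0.3 -0.7  0.6] open 0.704
n 10 t [0.382, -0.283, -0.837] r [-0.0078, 0.0024, 0.0031]
```

```bash
python3 -m creep '[{"translation":[0.38,-0.28,-0.84],"delta_rot":[-0.0078,0.0024,0.0031],"jaw":50},{"translation":[0.38,-0.28,-0.84],"delta_rot":[-0.0078,0.0024,0.0031],"jaw":50},{"translation":[0.38,-0.28,-0.84],"delta_rot":[-0.0078,0.0024,0.0031],"jaw":50},{"translation":[0.38,-0.28,-0.84],"delta_rot":[-0.0078,0.0024,0.0031],"jaw":50},{"translation":[0.38,-0.28,-0.84],"delta_rot":[-0.0078,0.0024,0.0031],"jaw":50}]' >/dev/null
python3 -m creep '[{"translation":[0.38,-0.28,-0.84],"delta_rot":[-0.0078,0.0024,0.0031],"jaw":50},{"translation":[0.38,-0.28,-0.84],"delta_rot":[-0.0078,0.0024,0.0031],"jaw":50},{"translation":[0.38,-0.28,-0.84],"delta_rot":[-0.0078,0.0024,0.0031],"jaw":50},{"translation":[0.38,-0.28,-0.84],"delta_rot":[-0.0078,0.0024,0.0031],"jaw":50},{"translation":[0.38,-0.28,-0.84],"delta_rot":[-0.0078,0.0024,0.0031],"jaw":50}]'
python3 -c "
from h import *
import cv2
s=st()
R=Rt(.14);t=tcp(w([63*np.sin(.14),92+63*np.cos(.14),70+90]),R)
rows(R,t,1)
c=ctrl.camera('wrist');np.savez('pics/w1.npz',pos=s['position'],rot=s['tool_rot'],**c);cv2.imwrite('pics/w1.png',c['img'][...,::-1])"
```

```text
t: 4.53
position: [0.5353, 0.0946, 0.1952]
tool_rot: [[0.478, 0.862, -0.167], [-0.025, -0.177, -0.984], [-0.878, 0.475, -0.063]]
contact_force: [0.4, -0.1, -0.4]
opening: 0.585
t 4.53 pos [0.5353 0.0946 0.1952] grasp cradle mm [  6.7 164.1 161.3] q [-0.13  0.3  -0.34  2.24  1.12  0.36 -1.63] F [ 0.4 -0.1 -0.4] open 0.585
n 1 t [0.065, 0.154, 0.476] r [0.003, -0.0012, -0.0016]
```

View pics/w1.png

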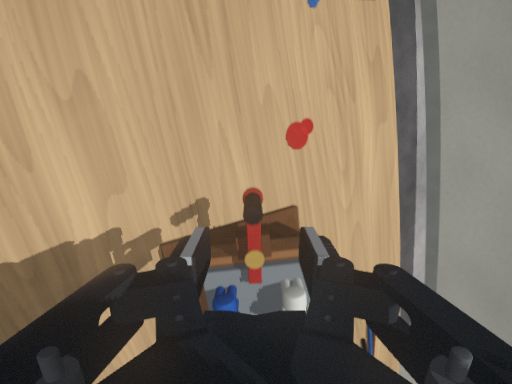

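```bash
cat >> h.py <<'E'
def wproj(c,P):
    A=H(c["rot"],c["pos"])@c["T_tool_cam"];E=np.linalg.inv(A)
    import cv2
    return cv2.projectPoints(np.array(P,float),cv2.Rodrigues(E[:3,:3])[0],E[:3,3],c["intrinsics"],c["distortion"])[0][:,0]
E
python3 - <<'E'
from h import *
import cv2
from fit import pts
c=np.load('pics/w1.npz');P=pts(p[3])
uv=wproj(c,[w(v) for v in P.values()])
im=cv2.imread('pics/w1.png');x0,y0=190,170
im=cv2.resize(im[y0:y0+150,x0:x0+150],None,fx=4,fy=4,interpolation=cv2.INTER_CUBIC)
for k,q in zip(P,uv):
    print(k,q.round(1));cv2.circle(im,tuple(int(v) for v in ((q+.5-[x0,y0])*4)),3,(0,255,0),-1)
cv2.imwrite('pics/w1c.png',im)
E
```

```text
fl [311.9 262.8]
fr [318.4 367.6]
nl [202.4 275.3]
nr [223.8 377.6]
post [268.9 394.2]
piv [255.2 261.3]
pt [257.9 219.6]
pb [256.7 201.6]
```

View pics/w1c.png

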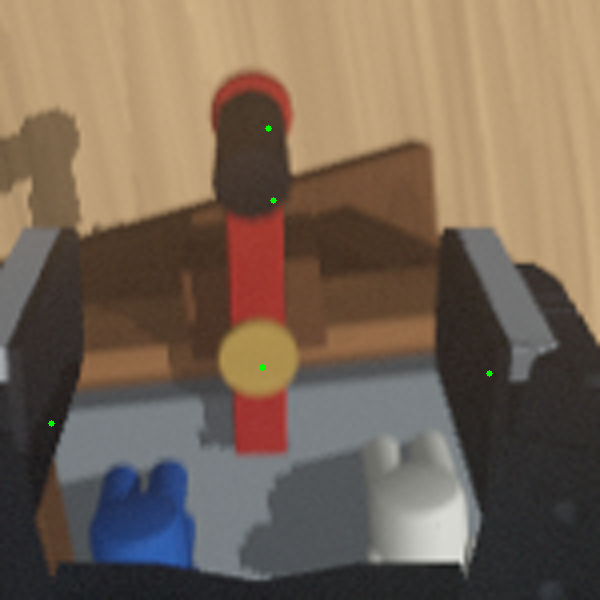

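```bash
python3 - <<'E'
from h import *
k=.09;R=Rt(k);
t=tcp(w([63*np.sin(k),92+63*np.cos(k),70+90]),R);rows(R,t,2)
t2=tcp(w([63*np.sin(k),92+63*np.cos(k),70]),R);rows(R,t2,6,H(R,t))
E
```

```text
n 2 t [0.016, 0.026, 0.291] r [-0.0021, -0.0008, -0.0008]
n 6 t [0.75, 0.0, 0.0] r [-0.0, 0.0, -0.0]
```

```bash
python3 -m creep '[{"translation":[0,0.03,0.29],"delta_rot":[-0.0021,-0.0008,-0.0008],"jaw":40},{"translation":[0,0.03,0.29],"delta_rot":[-0.0021,-0.0008,-0.0008],"jaw":40},{"translation":[0.5,0,0],"delta_rot":[0,0,0],"jaw":40},{"translation":[0.5,0,0],"delta_rot":[0,0,0],"jaw":40}]'
python3 - <<'E'
from h import *
import cv2
k=.09;R=Rt(k);s=st()
t2=tcp(w([63*np.sin(k),92+63*np.cos(k),70]),R);rows(R,t2,5)
c=ctrl.camera('wrist');c.update(pos=s['position'],rot=s['tool_rot']);im=c['img'][...,::-1].copy()
for q in wproj(c,[w([63*np.sin(k),92+63*np.cos(k),z]) for z in(35,85)]): cv2.circle(im,(int(q[0]),int(q[1])),1,(0,255,0),-1)
cv2.imwrite('pics/w2.png',cv2.resize(im[120:320,170:340],None,fx=3,fy=3))
E
```

```text
t: 5.08
position: [0.5433, 0.0819, 0.178]
tool_rot: [[0.468, 0.872, -0.146], [-0.033, -0.148, -0.988], [-0.883, 0.468, -0.04]]
contact_force: [-1.0, 0.2, -0.3]
opening: 0.467
t 5.08 pos [0.5433 0.0819 0.178 ] grasp cradle mm [  6.6 152.1 142.1] q [-0.12  0.34 -0.31  2.23  1.18  0.34 -1.64] F [-1.   0.2 -0.3] open 0.467
n 5 t [0.721, -0.012, -0.027] r [-0.0, 0.0001, -0.0]
```

View pics/w2.png

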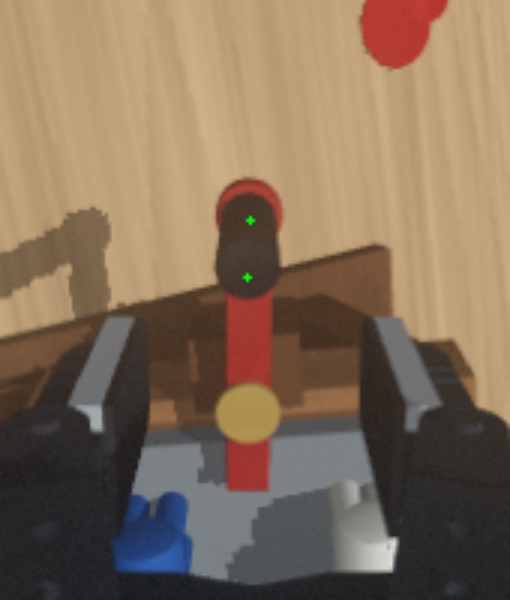

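```bash
python3 -m creep '[{"translation":[0.72,0,-0.02],"delta_rot":[0,0,0],"jaw":40},{"translation":[0.72,0,-0.02],"delta_rot":[0,0,0],"jaw":40},{"translation":[0.72,0,-0.02],"delta_rot":[0,0,0],"jaw":40},{"translation":[0.72,0,-0.02],"delta_rot":[0,0,0],"jaw":35},{"translation":[0.72,0,-0.02],"delta_rot":[0,0,0],"jaw":30}]'
python3 -m creep '[{"translation":[0,0,0],"delta_rot":[0,0,0],"jaw":20},{"translation":[0,0,0],"delta_rot":[0,0,0],"jaw":20},{"translation":[0,0,0],"delta_rot":[0,0,0],"jaw":20}]'
python3 - <<'E'
from h import *
s=st()
k=.09;R=Rt(k);t2=tcp(w([63*np.sin(k),92+63*np.cos(k),70]),R);rows(R,t2,1)
cur=H(R,t2)
for a in (.3,):
  R=Rt(a);t=tcp(w([63*np.sin(a),92+63*np.cos(a),70]),R);rows(R,t,2,cur)
print(R)
E
```

```text
t: 5.75
position: [0.5793, 0.0762, 0.1156]
tool_rot: [[0.47, 0.869, -0.154], [-0.038, -0.154, -0.987], [-0.882, 0.47, -0.039]]
contact_force: [0.7, -0.4, -0.5]
opening: 0.351
t: 6.12
position: [0.5789, 0.0747, 0.1164]
tool_rot: [[0.469, 0.869, -0.156], [-0.04, -0.156, -0.987], [-0.882, 0.469, -0.039]]
contact_force: [-0.9, 0.2, -0.5]
opening: 0.234
t 6.12 pos [0.5789 0.0747 0.1164] grasp cradle mm [  9.4 147.3  70.8] q [-0.16  0.5  -0.23  2.2   1.59  0.3  -2.03] F [-0.9  0.2 -0.5] open 0.234
n 1 t [0.035, -0.223, -0.358] r [-0.0015, 0.0014, -0.0003]
n 2 t [0.0, 0.33, 0.017] r [0.0167, -0.0, -0.0]
[[ 0.46848945  0.82264232 -0.32214475]
 [-0.03035097 -0.34943438 -0.93646913]
 [-0.88294759  0.44850331 -0.13873833]]
```

```bash
python3 -m creep '[{"translation":[0,0,-0.35],"delta_rot":[0,0,0],"jaw":19},{"translation":[0,0.25,0],"delta_rot":[0.0125,0,0],"jaw":19},{"translation":[0,0.25,0.02],"delta_rot":[0.0125,0,0],"jaw":19}]'
python3 - <<'E'
from h import *
s=st()
for a in (.25,.35,.45):
  R=Rt(a);t=tcp(w([63*np.sin(a),92+63*np.cos(a),70]),R);rows(R,t,1)
E
```

```text
t: 6.5
position: [0.5888, 0.0799, 0.1224]
tool_rot: [[0.47, 0.831, -0.298], [-0.04, -0.317, -0.948], [-0.882, 0.457, -0.116]]
contact_force: [-2.1, -0.5, -0.9]
opening: 0.226
t 6.5 pos [0.5888 0.0799 0.1224] grasp cradle mm [ 20.7 153.2  71.5] q [-0.16  0.5  -0.23  2.17  1.5   0.31 -2.1 ] F [-2.1 -0.5 -0.9] open 0.226
n 1 t [0.076, -0.248, 0.066] r [-0.0025, 0.0013, -0.0007]
n 1 t [0.078, 0.067, 0.077] r [0.0134, 0.0013, -0.0007]
n 1 t [0.08, 0.379, 0.119] r [0.0293, 0.0012, -0.0008]
```

```bash
python3 -m creep '[{"translation":[0,0,0],"delta_rot":[0,0,0],"jaw":8},{"translation":[0,0,0],"delta_rot":[0,0,0],"jaw":8},{"translation":[0,0,0],"delta_rot":[0,0,0],"jaw":8}]'
python3 - <<'E'
from h import *
s=st()
g=s["position"]-s["tool_rot"][:,0]*ctrl.tcp_to_grasp
gc=(g-oc)@Rc*1000;a=np.arctan2(gc[0],gc[1]-92);r=np.hypot(gc[0],gc[1]-92);print(a,r)
prev=gc.copy();prev[2]=gc[2]
for b in np.arange(a+.15,1.62,.15):
  c=np.array([63*np.sin(b),92+63*np.cos(b),70.5]);print(round(b,2),(s["tool_rot"].T@Rc@(c-prev)/20).round(2).tolist());prev=c
E
```

```text
t: 6.88
position: [0.5893, 0.0798, 0.1229]
tool_rot: [[0.47, 0.83, -0.3], [-0.04, -0.319, -0.947], [-0.882, 0.457, -0.117]]
contact_force: [-0.9, -0.3, 0.8]
opening: 0.171
t 6.88 pos [0.5893 0.0798 0.1229] grasp cradle mm [ 21.3 153.1  71.8] q [-0.16  0.5  -0.23  2.17  1.5   0.31 -2.1 ] F [-0.9 -0.3  0.8] open 0.171
0.33492362765192574 64.73081262746616
0.48 [0.07, 0.46, 0.15]
0.63 [0.0, 0.45, 0.14]
0.78 [0.0, 0.43, 0.2]
0.93 [0.0, 0.39, 0.26]
1.08 [0.0, 0.35, 0.32]
1.23 [0.0, 0.3, 0.37]
1.38 [0.0, 0.24, 0.41]
1.53 [0.0, 0.17, 0.44]
```

```bash
python3 -m creep '[{"translation":[0.05,0.46,0.12],"delta_rot":[0,0,0],"jaw":8},{"translation":[0,0.45,0.14],"delta_rot":[0,0,0],"jaw":8},{"translation":[0,0.43,0.2],"delta_rot":[0,0,0],"jaw":8}]'
cat > arc.py <<'E'
from h import *
s=st()
g=s["position"]-s["tool_rot"][:,0]*ctrl.tcp_to_grasp
gc=(g-oc)@Rc*1000;a=np.arctan2(gc[0],gc[1]-92);r=np.hypot(gc[0],gc[1]-92);print(a,r)
prev=gc.copy()
import sys
for b in eval(sys.argv[1]):
  c=np.array([63*np.sin(b),92+63*np.cos(b),70.5]);print(round(b,2),(s["tool_rot"].T@Rc@(c-prev)/20).round(2).tolist());prev=c
E
python3 arc.py 'np.arange(a+.15,1.65,.15)'
```

```text
t: 7.25
position: [0.6081, 0.0684, 0.1334]
tool_rot: [[0.469, 0.834, -0.291], [-0.03, -0.314, -0.949], [-0.882, 0.454, -0.123]]
contact_force: [-6.1, 2.6, -4.8]
opening: 0.168
t 7.25 pos [0.6081 0.0684 0.1334] grasp cradle mm [ 43.5 142.8  71.8] q [-0.12  0.49 -0.23  2.13  1.35  0.28 -1.9 ] F [-6.1  2.6 -4.8] open 0.168
0.7084000397057497 66.87633699955775
0.86 [0.07, 0.33, 0.41]
1.01 [0.0, 0.37, 0.29]
1.16 [-0.0, 0.32, 0.35]
1.31 [-0.0, 0.27, 0.39]
1.46 [-0.0, 0.21, 0.43]
1.61 [-0.0, 0.14, 0.45]
```

```bash
python3 -m creep '[{"translation":[0.05,0.35,0.38],"delta_rot":[0,0,0],"jaw":8},{"translation":[0,0.37,0.32],"delta_rot":[0,0,0],"jaw":8},{"translation":[0,0.32,0.35],"delta_rot":[0,0,0],"jaw":8}]'
python3 arc.py 'np.arange(a+.15,1.68,.15)'
```

```text
t: 7.62
position: [0.6196, 0.0461, 0.14]
tool_rot: [[0.47, 0.836, -0.284], [-0.022, -0.31, -0.95], [-0.883, 0.453, -0.127]]
contact_force: [-12.8, -7.0, -5.9]
opening: 0.167
t 7.62 pos [0.6196 0.0461 0.14  ] grasp cradle mm [ 58.  121.1  71.6] q [-0.05  0.49 -0.25  2.1   1.26  0.26 -1.75] F [-12.8  -7.   -5.9] open 0.167
1.1058474213828853 64.83406438899569
1.26 [0.05, 0.22, 0.44]
1.41 [-0.0, 0.23, 0.41]
1.56 [-0.0, 0.16, 0.44]
```

```bash
python3 -m creep '[{"translation":[0.05,0.2,0.44],"delta_rot":[0,0,0],"jaw":8},{"translation":[0,0.2,0.44],"delta_rot":[0,0,0],"jaw":8},{"translation":[0,0.15,0.44],"delta_rot":[0,0,0],"jaw":8}]'
python3 arc.py '[1.5,1.58]'
```

```text
t: 8.0
position: [0.6217, 0.0199, 0.1419]
tool_rot: [[0.471, 0.837, -0.278], [-0.018, -0.306, -0.952], [-0.882, 0.454, -0.13]]
contact_force: [-6.6, 0.5, 7.4]
opening: 0.17
t 8.0 pos [0.6217 0.0199 0.1419] grasp cradle mm [62.2 95.1 71.6] q [ 0.02  0.49 -0.26  2.1   1.25  0.24 -1.68] F [-6.6  0.5  7.4] open 0.17
1.5215649005222063 62.308487234784195
1.5 [0.06, 0.01, -0.07]
1.58 [-0.0, 0.07, 0.24]
```

```bash
python3 -m creep '[{"translation":[0,0,0],"delta_rot":[0,0,0],"jaw":45},{"translation":[0,0,0],"delta_rot":[0,0,0],"jaw":45},{"translation":[-0.5,0,0],"delta_rot":[0,0,0],"jaw":60},{"translation":[-1,0,0],"delta_rot":[0,0,0],"jaw":60},{"translation":[-1,0,0],"delta_rot":[0,0,0],"jaw":60}]' >/dev/null
python3 -m creep '[{"translation":[-1,0,0],"delta_rot":[0,0,0],"jaw":70},{"translation":[-1,0,0],"delta_rot":[0,0,0],"jaw":70},{"translation":[-1,0,0],"delta_rot":[0,0,0],"jaw":70}]'
python3 - <<'E'
from h import *
import cv2
s=st();R=Rt(0.0)
t=tcp(w([0,0,170]),R);rows(R,t,6)
c=ctrl.camera('top');cv2.imwrite("pics/top2.png",cv2.resize(c["img"][130:250,200:330,::-1],None,fx=5,fy=5))
c=ctrl.camera('scene');cv2.imwrite("pics/scene2.png",cv2.resize(c["img"][130:280,175:325,::-1],None,fx=4,fy=4))
E
```

```text
t: 9.0
position: [0.5684, 0.0247, 0.2403]
tool_rot: [[0.469, 0.84, -0.274], [-0.016, -0.302, -0.953], [-0.883, 0.452, -0.128]]
contact_force: [-0.5, 0.6, -0.4]
opening: 0.821
t 9.0 pos [0.5684 0.0247 0.2403] grasp cradle mm [ 61.2  96.3 183.5] q [ 0.26  0.27 -0.56  2.13  0.76  0.4  -1.21] F [-0.5  0.6 -0.4] open 0.821
n 6 t [0.106, -0.389, 0.873] r [-0.0066, -0.0004, 0.0001]
```

View pics/scene2.png

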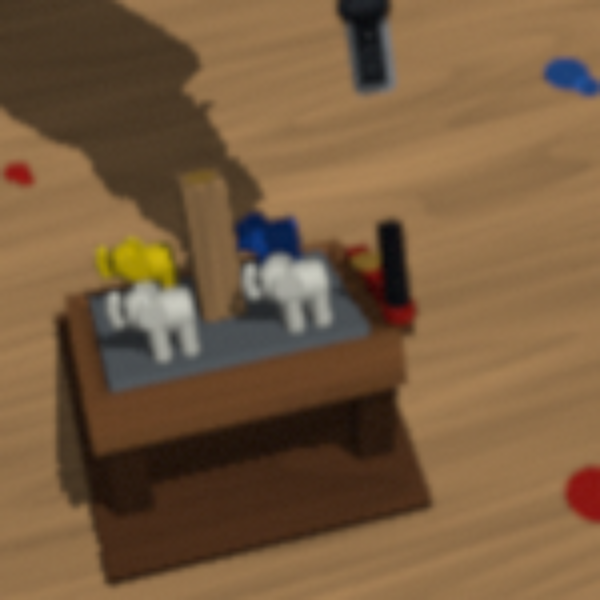

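```bash
python3 -m creep '[{"translation":[0.1,-0.38,0.87],"delta_rot":[-0.0066,0,0],"jaw":70},{"translation":[0.1,-0.38,0.87],"delta_rot":[-0.0066,0,0],"jaw":70},{"translation":[0.1,-0.38,0.87],"delta_rot":[-0.0066,0,0],"jaw":70},{"translation":[0.1,-0.38,0.87],"delta_rot":[-0.0066,0,0],"jaw":70},{"translation":[0.1,-0.38,0.87],"delta_rot":[-0.0066,0,0],"jaw":70}]' >/dev/null
python3 - <<'E'
from h import *
s=st();R=Rt(0.0)
t=tcp(w([0,0,170]),R);rows(R,t,2)
E
```

```text
t 9.72 pos [ 0.5237 -0.0518  0.2044] grasp cradle mm [  9.3  17.1 170.5] q [ 0.44  0.27 -0.54  2.27  0.87  0.23 -0.96] F [ 0.3 -1.  -0.2] open 0.82
n 2 t [0.006, -0.222, 0.441] r [-0.0027, -0.0014, -0.0001]
```

```bash
python3 -m creep '[{"translation":[0,-0.22,0.42],"delta_rot":[-0.0027,-0.0012,0],"jaw":70},{"translation":[0,-0.2,0.4],"delta_rot":[-0.0027,-0.0012,0],"jaw":70},{"translation":[0,0,0],"delta_rot":[0,0,0],"jaw":70}]' >/dev/null
python3 - <<'E'
from h import *
import cv2
s=st();R=Rt(0.0)
t=tcp(w([0,0,170]),R);rows(R,t,1)
c=ctrl.camera('wrist');c.update(pos=s['position'],rot=s['tool_rot']);im=c['img'][...,::-1].copy()
im=cv2.resize(im[150:384,150:360],None,fx=2.5,fy=2.5,interpolation=cv2.INTER_CUBIC)
P=[w([x,y,110]) for x in(-13,13) for y in(-13,13)]+[w([x,y,24]) for x in(-60,60) for y in(-75,75)]+[w([63*np.sin(1.52),92+63*np.cos(1.52),85])]+[w([0,92,37])]
for q in wproj(c,P):
  q=(q+.5-[150,150])*2.5; print(q.round(0)); cv2.circle(im,(int(q[0]),int(q[1])),2,(0,255,0),-1)
cv2.imwrite('pics/w3.png',im)
E
```

```text
t 10.1 pos [ 0.5145 -0.0682  0.1988] grasp cradle mm [ -0.4   0.4 169.3] q [ 0.45  0.27 -0.52  2.29  0.92  0.21 -0.95] F [-1.   0.9  0.9] open 0.818
n 1 t [-0.035, 0.022, 0.023] r [0.0001, -0.0003, -0.0]
[219. 208.]
[218. 122.]
[308. 208.]
[310. 122.]
[127. 260.]
[107. -96.]
[399. 260.]
[420. -95.]
[ 480. -173.]
[ 263. -146.]
```

View pics/w3.png

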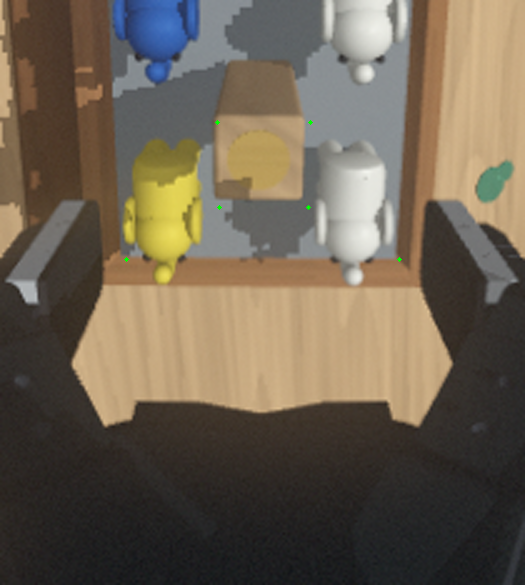

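```bash
python3 - <<'E'
from h import *
import cv2
s=st();c=ctrl.camera('wrist');c.update(pos=s['position'],rot=s['tool_rot']);im=c['img'][...,::-1].copy()
x0,y0,f=180,150,4.5
im=cv2.resize(im[y0:y0+125,x0:x0+160],None,fx=f,fy=f,interpolation=cv2.INTER_CUBIC)
P=[w([x,y,110]) for x in(-13,13) for y in(-13,13)]+[w([x,y,24]) for x in(-60,60) for y in(-75,75)]+[w([x,-90.5,22]) for x in (-75.5,75.5)]+[w([x,y,24]) for x in(-60,60) for y in(-20,20)]
for q in wproj(c,P):
  q=(q+.5-[x0,y0])*f; cv2.circle(im,(int(q[0]),int(q[1])),2,(0,255,0),-1)
cv2.imwrite('pics/w4.png',im)
E
```

```text
t 10.15 pos [ 0.5148 -0.0678  0.1989] grasp cradle mm [-1.000e-01  8.000e-01  1.693e+02] q [ 0.45  0.27 -0.52  2.29  0.92  0.21 -0.95] F [0.5 0.1 0.4] open 0.819
```

View pics/w4.png

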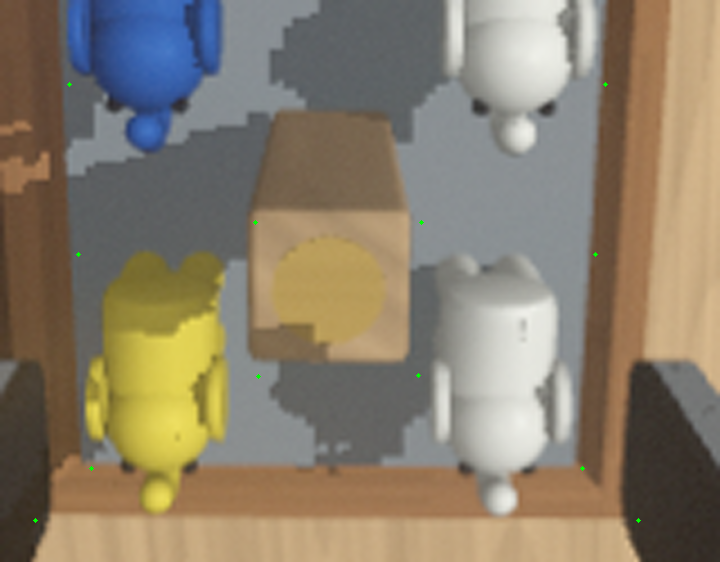

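```bash
python3 - <<'E'
from h import *
R=Rt(0.0)
t=tcp(w([-1,1,98]),R);rows(R,t,5)
E
python3 -m creep '[{"translation":[0.7,0,0],"delta_rot":[0,0,0],"jaw":70},{"translation":[0.7,0,0],"delta_rot":[0,0,0],"jaw":70}]' 
python3 - <<'E'
from h import *
st();R=Rt(0.0)
t=tcp(w([-1,1,98]),R);rows(R,t,3)
E
```

```text
n 5 t [0.714, -0.01, 0.001] r [0.0, -0.0001, -0.0]
t: 10.45
position: [0.5294, -0.0678, 0.1752]
tool_rot: [[0.472, 0.879, -0.063], [-0.028, -0.057, -0.998], [-0.881, 0.473, -0.003]]
contact_force: [1.0, -1.0, 0.4]
opening: 0.823
t 10.45 pos [ 0.5294 -0.0678  0.1752] grasp cradle mm [  1.5   1.7 141.5] q [ 0.35  0.32 -0.41  2.28  1.2   0.17 -1.23] F [ 1.  -1.   0.4] open 0.823
n 3 t [0.725, -0.045, 0.014] r [0.0, -0.0002, -0.0002]
```

```bash
python3 -m creep '[{"translation":[0.7,-0.05,0.01],"delta_rot":[0,0,0],"jaw":70},{"translation":[0.7,-0.05,0],"delta_rot":[0,0,0],"jaw":70}]' 
python3 - <<'E'
from h import *
st();R=Rt(0.0)
t=tcp(w([-1,1,98]),R);rows(R,t,2)
E
```

```text
t: 10.7
position: [0.5423, -0.0673, 0.1494]
tool_rot: [[0.473, 0.879, -0.062], [-0.026, -0.056, -0.998], [-0.881, 0.474, -0.003]]
contact_force: [-0.2, 0.3, -0.1]
opening: 0.817
t 10.7 pos [ 0.5423 -0.0673  0.1494] grasp cradle mm [  0.7   3.  112.7] q [ 0.32  0.4  -0.39  2.28  1.58  0.18 -1.61] F [-0.2  0.3 -0.1] open 0.817
n 2 t [0.368, -0.045, 0.053] r [0.0001, -0.0003, -0.0004]
```

```bash
python3 -m creep '[{"translation":[0.37,-0.05,0.06],"delta_rot":[0,0,0],"jaw":70},{"translation":[0.37,-0.05,0.06],"delta_rot":[0,0,0],"jaw":70},{"translation":[0.03,0,0.04],"delta_rot":[0,0,0],"jaw":70}]' 
python3 - <<'E'
from h import *
import cv2
s=st();R=Rt(0.0)
t=tcp(w([-1,1,98]),R);rows(R,t,1)
c=ctrl.camera('wrist');c.update(pos=s['position'],rot=s['tool_rot']);im=c['img'][...,::-1].copy()
x0,y0,f=150,130,2.8
im=cv2.resize(im[y0:y0+210,x0:x0+220],None,fx=f,fy=f,interpolation=cv2.INTER_CUBIC)
P=[w([x,y,110]) for x in(-13,13) for y in(-13,13)]
for q in wproj(c,P):
  q=(q+.5-[x0,y0])*f; cv2.circle(im,(int(q[0]),int(q[1])),2,(0,255,0),-1)
cv2.imwrite('pics/w5.png',im)
E
```

```text
t: 11.08
position: [0.549, -0.0687, 0.1341]
tool_rot: [[0.474, 0.879, -0.06], [-0.024, -0.055, -0.998], [-0.88, 0.474, -0.005]]
contact_force: [-0.2, 0.8, 0.6]
opening: 0.819
t 11.07 pos [ 0.549  -0.0687  0.1341] grasp cradle mm [-0.5  2.  96. ] q [ 0.37  0.44 -0.45  2.27  1.74  0.21 -1.74] F [-0.2  0.8  0.6] open 0.819
n 1 t [-0.099, -0.028, 0.057] r [0.0003, -0.0011, -0.0009]
```

View pics/w5.png

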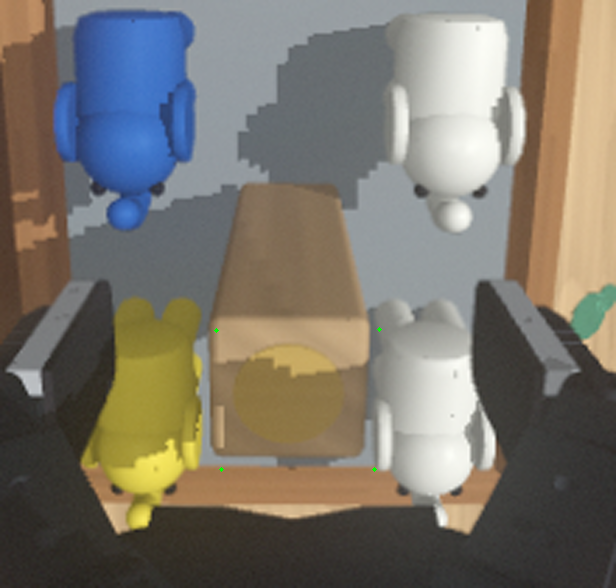

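```bash
python3 -m creep '[{"translation":[-0.05,-0.03,0],"delta_rot":[0.0003,-0.0011,-0.0009],"jaw":50},{"translation":[0,0,0],"delta_rot":[0,0,0],"jaw":30},{"translation":[0,0,0],"delta_rot":[0,0,0],"jaw":10},{"translation":[0,0,0],"delta_rot":[0,0,0],"jaw":10},{"translation":[0,0,0],"delta_rot":[0,0,0],"jaw":10}]' 
python3 - <<'E'
from h import *
s=st();R=Rt(0.0)
print((Rc.T@s["tool_rot"]).round(4))
c=ctrl.camera('wrist')
import cv2
cv2.imwrite('pics/w6.png',cv2.resize(c['img'][130:340,150:370,::-1],None,fx=2.8,fy=2.8,interpolation=cv2.INTER_CUBIC))
E
```

```text
t: 11.75
position: [0.548, -0.0683, 0.1357]
tool_rot: [[0.469, 0.881, -0.065], [-0.03, -0.057, -0.998], [-0.883, 0.47, -0.0]]
contact_force: [0.7, 0.5, -3.4]
opening: 0.298
t 11.75 pos [ 0.548  -0.0683  0.1357] grasp cradle mm [-0.6  2.4 98. ] q [ 0.34  0.44 -0.43  2.27  1.69  0.21 -1.71] F [ 0.7  0.5 -3.4] open 0.298
[[ 9.e-04  1.e+00 -2.e-04]
 [ 1.e-04 -2.e-04 -1.e+00]
 [-1.e+00  9.e-04 -1.e-04]]
```

View pics/w6.png

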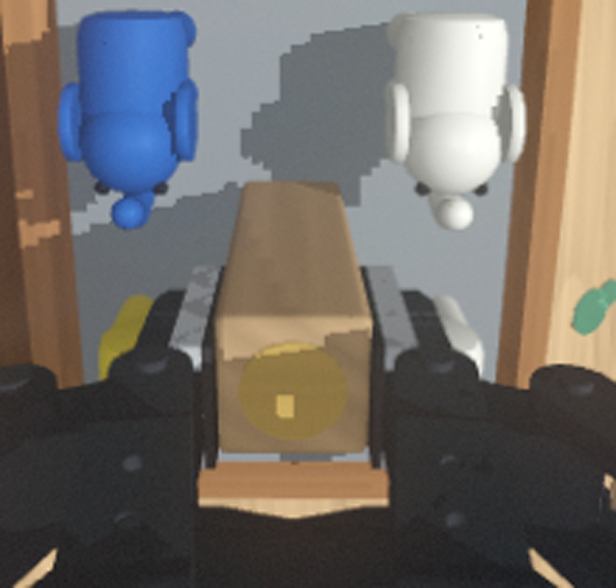

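```bash
python3 - <<'E'
from h import *
c=dict(ctrl.camera('wrist'));s=ctrl.get_state();c.update(pos=s['position'],rot=s['tool_rot'])
R=s['tool_rot'];g=s['position']-R[:,0]*ctrl.tcp_to_grasp
pt=g-R[:,0]*.012
for d in(-.013,0,.013):
  print(((wproj(c,[pt+R[:,2]*d])[0]+.5-[150,130])*2.8).round(1))
E
python3 -m creep '[{"translation":[-0.3,0,0],"delta_rot":[0,0,0],"jaw":10},{"translation":[-0.5,0,0],"delta_rot":[0,0,0],"jaw":10},{"translation":[-0.5,0,0],"delta_rot":[0,0,0],"jaw":10}]' 
python3 - <<'E'
from h import *
s=st();R=Rt(0.0)
rows(R,tcp(w([0,0,200]),R),5)
E
```

```text
[294.6 313.8]
[294.6 385.4]
[294.6 452.4]
t: 12.22
position: [0.5352, -0.0676, 0.1584]
tool_rot: [[0.468, 0.881, -0.065], [-0.03, -0.058, -0.998], [-0.883, 0.469, -0.0]]
contact_force: [0.7, -0.1, -2.8]
opening: 0.296
t 12.22 pos [ 0.5352 -0.0676  0.1584] grasp cradle mm [ -1.2   2.3 124. ] q [ 0.34  0.37 -0.42  2.28  1.42  0.19 -1.45] F [ 0.7 -0.1 -2.8] open 0.296
n 5 t [-0.76, 0.012, 0.023] r [-0.0, -0.0, 0.0]
```

```bash
python3 -m creep '[{"translation":[-0.75,0,0],"delta_rot":[0,0,0],"jaw":10},{"translation":[-0.75,0,0],"delta_rot":[0,0,0],"jaw":10},{"translation":[-0.75,0,0],"delta_rot":[0,0,0],"jaw":10},{"translation":[-0.75,0,0],"delta_rot":[0,0,0],"jaw":10},{"translation":[-0.75,0,0],"delta_rot":[0,0,0],"jaw":10}]' 
python3 - <<'E'
from h import *
s=st();R=Rt(0.0)
rows(R,tcp(w([0,0,200]),R),1)
import cv2
c=ctrl.camera('scene');cv2.imwrite("pics/scene3.png",cv2.resize(c["img"][100:280,155:335,::-1],None,fx=3.3,fy=3.3))
c=ctrl.camera('wrist');cv2.imwrite("pics/w7.png",c['img'][...,::-1])
E
```

```text
t: 12.85
position: [0.4982, -0.0649, 0.2259]
tool_rot: [[0.466, 0.883, -0.064], [-0.03, -0.056, -0.998], [-0.884, 0.467, 0.0]]
contact_force: [-0.3, 0.1, -2.3]
opening: 0.293
t 12.85 pos [ 0.4982 -0.0649  0.2259] grasp cradle mm [ -2.2   2.7 201. ] q [ 0.65  0.21 -0.74  2.28  0.73  0.29 -0.77] F [-0.3  0.1 -2.3] open 0.293
n 1 t [0.05, 0.114, 0.135] r [0.0002, 0.0, 0.0005]
```

View pics/scene3.png

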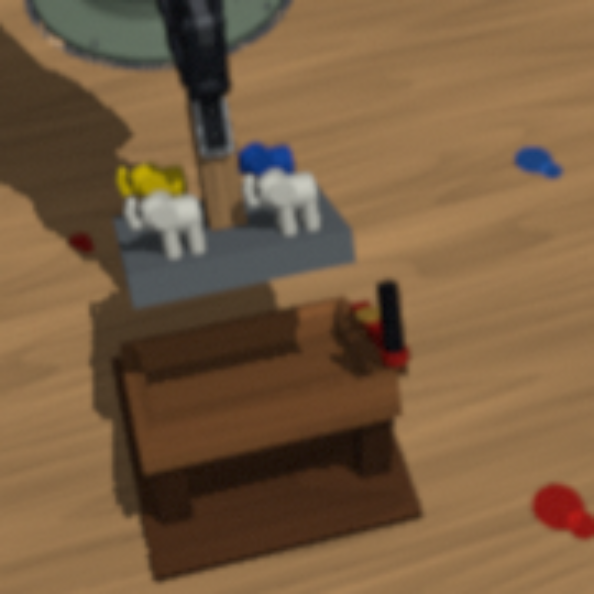

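View pics/w7.png

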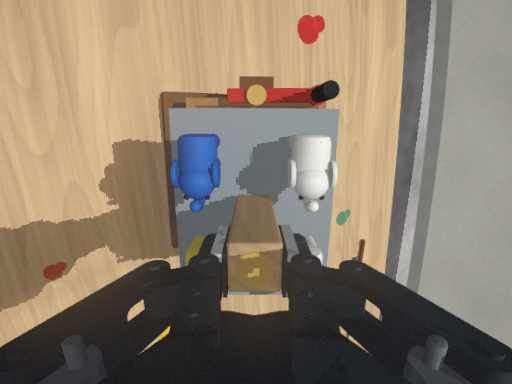

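```bash
python3 -m creep '[{"translation":[0,0,0],"delta_rot":[-0.015,0,0],"jaw":10},{"translation":[0,0,0],"delta_rot":[-0.025,0,0],"jaw":10},{"translation":[0,0,0],"delta_rot":[-0.025,0,0],"jaw":10},{"translation":[0,0,0],"delta_rot":[-0.025,0,0],"jaw":10}]' 
cat > a.py <<'E'
from h import *
s=st();M=Rc.T@s["tool_rot"];print("jaw angle a deg",np.degrees(np.arctan2(-M[1,1],M[0,1])).round(2),"axis tilt",M[:2,0].round(4))
E
python3 a.py
```

```text
t: 13.45
position: [0.4988, -0.0664, 0.2248]
tool_rot: [[0.467, 0.774, 0.429], [-0.032, 0.499, -0.866], [-0.884, 0.39, 0.258]]
contact_force: [0.5, 0.4, -2.9]
opening: 0.292
t 13.45 pos [ 0.4988 -0.0664  0.2248] grasp cradle mm [ -2.1   1.3 199.7] q [ 0.76  0.23 -0.86  2.28  0.84  0.31 -0.29] F [ 0.5  0.4 -2.9] open 0.292
jaw angle a deg -33.25 axis tilt [-0.0019 -0.0021]
```

```bash
python3 -m creep '[{"translation":[0,0,0],"delta_rot":[-0.027,0,0],"jaw":10},{"translation":[0,0,0],"delta_rot":[-0.027,0,0],"jaw":10},{"translation":[0,0,0],"delta_rot":[-0.027,0,0],"jaw":10},{"translation":[0,0,0],"delta_rot":[-0.027,0,0],"jaw":10},{"translation":[0,0,0],"delta_rot":[-0.027,0,0],"jaw":10}]' 
python3 a.py
```

```text
t: 14.08
position: [0.4994, -0.0669, 0.222]
tool_rot: [[0.466, 0.167, 0.869], [-0.032, 0.985, -0.172], [-0.884, 0.052, 0.464]]
contact_force: [-0.6, 0.6, -2.8]
opening: 0.295
t 14.07 pos [ 0.4994 -0.0669  0.222 ] grasp cradle mm [ -2.9   0.7 196.9] q [ 0.9   0.29 -1.05  2.28  0.98  0.38  0.46] F [-0.6  0.6 -2.8] open 0.295
jaw angle a deg -83.39 axis tilt [-0.0031 -0.0016]
```

```bash
python3 -m creep '[{"translation":[-0.05,0,0],"delta_rot":[-0.027,0,0],"jaw":10},{"translation":[-0.05,0,0],"delta_rot":[-0.027,0,0],"jaw":10},{"translation":[-0.05,0,0],"delta_rot":[-0.027,0,0],"jaw":10},{"translation":[-0.05,0,0],"delta_rot":[-0.027,0,0],"jaw":10},{"translation":[-0.05,0,0],"delta_rot":[-0.027,0,0],"jaw":10}]' 
python3 a.py
```

```text
t: 14.7
position: [0.4979, -0.0673, 0.2237]
tool_rot: [[0.465, -0.56, 0.685], [-0.031, 0.763, 0.645], [-0.885, -0.321, 0.338]]
contact_force: [-0.5, -0.3, -3.0]
opening: 0.295
t 14.7 pos [ 0.4979 -0.0673  0.2237] grasp cradle mm [ -3.4   0.2 199.1] q [ 1.05  0.36 -1.24  2.27  1.08  0.46  1.26] F [-0.5 -0.3 -3. ] open 0.295
jaw angle a deg -133.49 axis tilt [-0.0034 -0.0006]
```

```bash
python3 -m creep '[{"translation":[0,0,0],"delta_rot":[-0.027,0,0],"jaw":10},{"translation":[0,0,0],"delta_rot":[-0.027,0,0],"jaw":10},{"translation":[0,0,0],"delta_rot":[-0.027,0,0],"jaw":10}]' 
python3 a.py
```

```text
t: 15.08
position: [0.4985, -0.0678, 0.222]
tool_rot: [[0.466, -0.828, 0.312], [-0.03, 0.338, 0.941], [-0.884, -0.448, 0.132]]
contact_force: [0.3, 0.5, -3.8]
opening: 0.291
t 15.07 pos [ 0.4985 -0.0678  0.222 ] grasp cradle mm [ -3.6  -0.2 197.3] q [ 1.1   0.41 -1.33  2.27  1.15  0.53  1.72] F [ 0.3  0.5 -3.8] open 0.291
jaw angle a deg -163.51 axis tilt [-0.003  -0.0001]
```

```bash
cat > g.py <<'E'
from h import *
import sys
a,x,y,z,n=map(float,sys.argv[1:6]);R=Rt(a)
exec(open('a.py').read().split('\n',1)[1]);rows(R,tcp(w([x,y,z]),R),int(n))
E
python3 g.py -3.14159 -0.6 2.4 198 3
```

```text
t 15.07 pos [ 0.4985 -0.0678  0.222 ] grasp cradle mm [ -3.6  -0.2 197.3] q [ 1.1   0.41 -1.33  2.27  1.15  0.53  1.72] F [ 0.3  0.5 -3.8] open 0.291
jaw angle a deg -163.51 axis tilt [-0.003  -0.0001]
n 3 t [-0.011, -0.042, 0.053] r [-0.0153, -0.0, -0.0002]
```

```bash
python3 -m creep '[{"translation":[0,-0.05,0.06],"delta_rot":[-0.0155,0,-0.0002],"jaw":10},{"translation":[0,-0.05,0.06],"delta_rot":[-0.0155,0,-0.0002],"jaw":10},{"translation":[0,-0.05,0.06],"delta_rot":[-0.0155,0,-0.0002],"jaw":10}]' 
python3 g.py -3.14159 -0.6 2.4 198 1
```

```text
t: 15.45
position: [0.5027, -0.0655, 0.2218]
tool_rot: [[0.469, -0.881, 0.053], [-0.03, 0.044, 0.999], [-0.882, -0.47, -0.006]]
contact_force: [0.4, -0.7, -3.4]
opening: 0.296
t 15.45 pos [ 0.5027 -0.0655  0.2218] grasp cradle mm [ -0.2   2.4 195.3] q [ 1.11  0.45 -1.37  2.27  1.19  0.57  1.99] F [ 0.4 -0.7 -3.4] open 0.296
jaw angle a deg 179.26 axis tilt [0.001  0.0003]
n 1 t [-0.136, 0.019, 0.001] r [0.0021, 0.0, 0.0002]
```

```bash
python3 -m creep '[{"translation":[0.6,0.01,0],"delta_rot":[0.001,0,0.0001],"jaw":10},{"translation":[0.6,0.01,0],"delta_rot":[0.001,0,0.0001],"jaw":10}]' 
python3 g.py -3.14159 -0.6 2.4 140 3
```

```text
t: 15.7
position: [0.5146, -0.0666, 0.1991]
tool_rot: [[0.469, -0.881, 0.065], [-0.03, 0.057, 0.998], [-0.883, -0.47, 0.0]]
contact_force: [-0.6, -1.6, -2.4]
opening: 0.292
t 15.7 pos [ 0.5146 -0.0666  0.1991] grasp cradle mm [ -0.4   2.  169.6] q [ 1.02  0.49 -1.28  2.27  1.31  0.57  1.87] F [-0.6 -1.6 -2.4] open 0.292
jaw angle a deg -180.0 axis tilt [0.0008 0.0003]
n 3 t [0.493, 0.004, 0.007] r [-0.0, 0.0, 0.0]
```

```bash
python3 -m creep '[{"translation":[0.5,0,0],"delta_rot":[0,0,0],"jaw":10},{"translation":[0.5,0,0],"delta_rot":[0,0,0],"jaw":10},{"translation":[0.5,0,0],"delta_rot":[0,0,0],"jaw":10}]' 
python3 g.py -3.14159 -0.6 2.4 125 2
python3 - <<'E'
from rig import ctrl
import cv2
c=ctrl.camera('scene');cv2.imwrite("pics/scene4.png",cv2.resize(c["img"][130:280,165:315,::-1],None,fx=4,fy=4,interpolation=cv2.INTER_CUBIC))
E
```

```text
t: 16.08
position: [0.5298, -0.0673, 0.1692]
tool_rot: [[0.469, -0.881, 0.066], [-0.029, 0.059, 0.998], [-0.883, -0.47, 0.002]]
contact_force: [0.9, -1.1, -2.8]
opening: 0.295
t 16.07 pos [ 0.5298 -0.0673  0.1692] grasp cradle mm [ -0.9   2.3 136.1] q [ 0.93  0.57 -1.2   2.26  1.45  0.59  1.75] F [ 0.9 -1.1 -2.8] open 0.295
jaw angle a deg -179.89 axis tilt [0.0004 0.0015]
n 2 t [0.278, -0.007, 0.002] r [-0.0002, 0.0001, 0.0]
```

View pics/scene4.png

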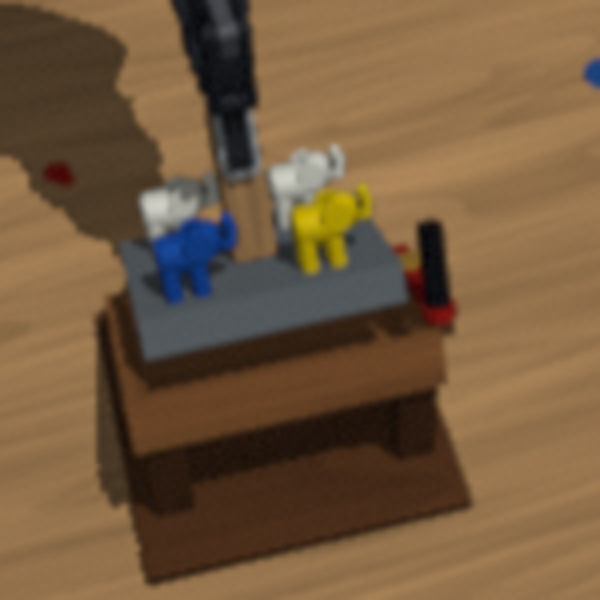

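Turned correctly: white pair low side. Lower gently into the flare.

```bash
python3 -m creep '[{"translation":[0.4,0,0],"delta_rot":[0,0,0],"jaw":10},{"translation":[0.4,0,0],"delta_rot":[0,0,0],"jaw":10}]' 
python3 g.py -3.14159 -0.6 2.4 110 2
```

```text
t: 16.38
position: [0.5378, -0.0675, 0.1529]
tool_rot: [[0.468, -0.881, 0.066], [-0.028, 0.06, 0.998], [-0.883, -0.469, 0.004]]
contact_force: [-0.2, 0.0, -2.7]
opening: 0.296
t 16.38 pos [ 0.5378 -0.0675  0.1529] grasp cradle mm [ -1.5   2.6 117.9] q [ 0.9   0.62 -1.17  2.25  1.52  0.6   1.7 ] F [-0.2  0.  -2.7] open 0.296
jaw angle a deg -179.84 axis tilt [-0.0006  0.0027]
n 2 t [0.197, -0.023, -0.006] r [-0.0002, 0.0002, -0.0]
```

```bash
python3 -m creep '[{"translation":[0.2,-0.03,-0.01],"delta_rot":[-0.0002,0.0004,-0.0001],"jaw":10},{"translation":[0.2,-0.03,0],"delta_rot":[-0.0002,0,0],"jaw":10}]' 
python3 g.py -3.14159 -0.6 2.4 104 1
```

```text
t: 16.62
position: [0.5429, -0.0677, 0.1455]
tool_rot: [[0.468, -0.881, 0.065], [-0.03, 0.057, 0.998], [-0.883, -0.469, 0.001]]
contact_force: [-2.1, 0.6, -1.9]
opening: 0.291
t 16.62 pos [ 0.5429 -0.0677  0.1455] grasp cradle mm [ -0.5   2.7 109. ] q [ 0.88  0.64 -1.16  2.25  1.55  0.62  1.68] F [-2.1  0.6 -1.9] open 0.291
jaw angle a deg -179.98 axis tilt [-0.0004  0.0006]
n 1 t [0.251, 0.005, -0.017] r [-0.0, 0.0001, -0.0001]
```

```bash
python3 -m creep '[{"translation":[0.2,0,-0.01],"delta_rot":[0,0,0],"jaw":10},{"translation":[0.2,0,0],"delta_rot":[0,0,0],"jaw":10}]' 
python3 g.py -3.14159 -0.6 2.4 98 1
```

```text
t: 16.88
position: [0.5468, -0.0684, 0.1381]
tool_rot: [[0.468, -0.881, 0.065], [-0.03, 0.058, 0.998], [-0.883, -0.469, 0.001]]
contact_force: [-0.2, 0.3, -3.3]
opening: 0.295
t 16.88 pos [ 0.5468 -0.0684  0.1381] grasp cradle mm [ -0.5   2.3 100.6] q [ 0.87  0.66 -1.14  2.24  1.58  0.63  1.66] F [-0.2  0.3 -3.3] open 0.295
jaw angle a deg -179.97 axis tilt [-0.0003  0.0004]
n 1 t [0.13, 0.006, 0.003] r [-0.0001, 0.0001, -0.0]
```

```bash
python3 -m creep '[{"translation":[0.12,0,0],"delta_rot":[0,0,0],"jaw":10},{"translation":[0.06,0,0],"delta_rot":[0,0,0],"jaw":10},{"translation":[0.05,0,0],"delta_rot":[0,0,0],"jaw":10}]' 
python3 g.py -3.14159 -0.6 2.4 98 1
```

```text
t: 17.25
position: [0.5489, -0.0677, 0.1353]
tool_rot: [[0.47, -0.88, 0.064], [-0.031, 0.056, 0.998], [-0.882, -0.471, -0.001]]
contact_force: [-43.2, -6.0, 58.5]
opening: 0.301
t 17.25 pos [ 0.5489 -0.0677  0.1353] grasp cradle mm [-0.   3.1 97.2] q [ 0.86  0.67 -1.14  2.24  1.6   0.63  1.65] F [-43.2  -6.   58.5] open 0.301
jaw angle a deg 179.94 axis tilt [ 0.0016 -0.0004]
n 1 t [-0.042, 0.031, -0.037] r [0.0002, -0.0001, 0.0003]
```

```bash
python3 -m creep '[{"translation":[-0.04,0,0],"delta_rot":[0,0,0],"jaw":10},{"translation":[0,0,0],"delta_rot":[0,0,0],"jaw":50},{"translation":[0,0,0],"delta_rot":[0,0,0],"jaw":60},{"translation":[0,0,0],"delta_rot":[0,0,0],"jaw":60}]' 
python3 - <<'E'
from h import *
import cv2
st()
c=ctrl.camera('scene');cv2.imwrite("pics/scene5.png",cv2.resize(c["img"][130:280,165:315,::-1],None,fx=4,fy=4,interpolation=cv2.INTER_CUBIC))
c=ctrl.camera('wrist');cv2.imwrite("pics/w8.png",c['img'][...,::-1])
E
```

```text
t: 17.75
position: [0.5491, -0.0678, 0.1366]
tool_rot: [[0.471, -0.88, 0.064], [-0.031, 0.056, 0.998], [-0.881, -0.472, -0.001]]
contact_force: [-0.0, 0.3, 0.7]
opening: 0.705
t 17.75 pos [ 0.5491 -0.0678  0.1366] grasp cradle mm [ 0.8  3.1 98.2] q [ 0.86  0.66 -1.14  2.24  1.6   0.63  1.65] F [-0.   0.3  0.7] open 0.705
```

View pics/scene5.png

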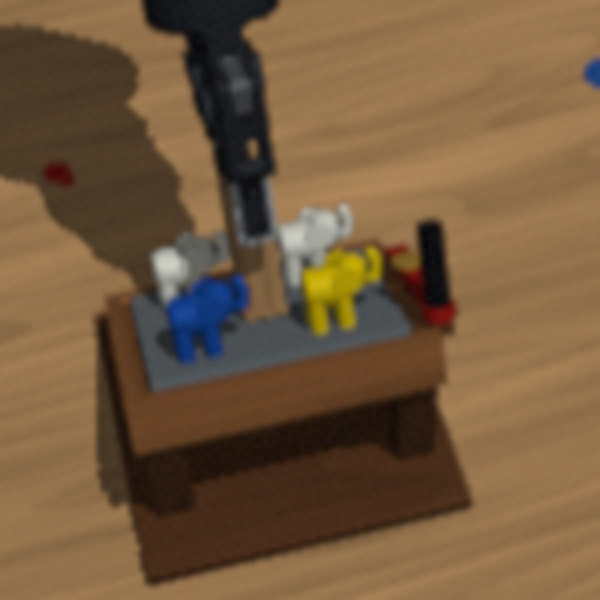

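View pics/w8.png

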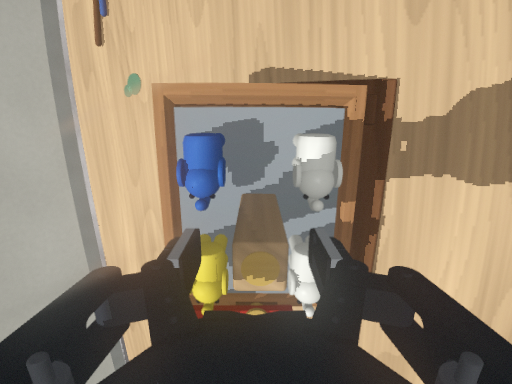

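```bash
python3 -m creep '[{"translation":[-0.7,0.05,0],"delta_rot":[0,0,0],"jaw":70},{"translation":[-0.9,0,0],"delta_rot":[0,0,0],"jaw":60},{"translation":[-0.9,0,0],"delta_rot":[0,0,0],"jaw":60},{"translation":[-0.9,0,0],"delta_rot":[0,0,0],"jaw":60}]' 
python3 g.py -3.14159 62.2 95.1 160 6
```

```text
t: 18.35
position: [0.5152, -0.0648, 0.1965]
tool_rot: [[0.47, -0.881, 0.063], [-0.029, 0.055, 0.998], [-0.882, -0.471, 0.0]]
contact_force: [-0.0, -0.2, 0.2]
opening: 0.705
t 18.35 pos [ 0.5152 -0.0648  0.1965] grasp cradle mm [ -1.1   3.9 167.1] q [ 1.    0.49 -1.26  2.27  1.32  0.56  1.86] F [-0.  -0.2  0.2] open 0.705
jaw angle a deg 179.91 axis tilt [0.0013 0.0011]
n 6 t [0.06, -0.528, 0.76] r [0.0, 0.0, 0.0]
```

```bash
python3 -m creep '[{"translation":[0,-0.53,0.76],"delta_rot":[0,0,0],"jaw":55},{"translation":[0,-0.53,0.76],"delta_rot":[0,0,0],"jaw":50},{"translation":[0,-0.53,0.76],"delta_rot":[0,0,0],"jaw":45},{"translation":[0,-0.53,0.76],"delta_rot":[0,0,0],"jaw":40},{"translation":[0,-0.53,0.76],"delta_rot":[0,0,0],"jaw":40}]' 
python3 g.py -3.14159 62.2 95.1 160 1
```

```text
t: 18.98
position: [0.5676, 0.0082, 0.2231]
tool_rot: [[0.47, -0.88, 0.066], [-0.033, 0.057, 0.998], [-0.882, -0.472, -0.002]]
contact_force: [-0.2, -0.5, -0.7]
opening: 0.47
t 18.98 pos [0.5676 0.0082 0.2231] grasp cradle mm [ 53.3  80.1 168.3] q [ 0.79  0.52 -1.26  2.13  1.24  0.71  1.82] F [-0.2 -0.5 -0.7] open 0.47
jaw angle a deg -179.99 axis tilt [ 0.0024 -0.0025]
n 1 t [0.412, -0.44, 0.754] r [-0.0, -0.0004, 0.0004]
```

```bash
python3 -m creep '[{"translation":[0.2,-0.44,0.7],"delta_rot":[0,-0.0004,0.0004],"jaw":40},{"translation":[0,0,0],"delta_rot":[0,0,0],"jaw":40}]' 
python3 g.py -3.14159 62.2 95.1 130 1
python3 - <<'E'
from h import *
import cv2
s=st();c=ctrl.camera('wrist');c.update(pos=s['position'],rot=s['tool_rot']);im=c['img'][...,::-1].copy()
k=1.52
for q in wproj(c,[w([63*np.sin(k),92+63*np.cos(k),z]) for z in(35,85)]+[w([0,92,37])]): print(q);cv2.circle(im,(int(q[0]),int(q[1])),1,(0,255,0),-1)
cv2.imwrite('pics/w9.png',im)
E
```

```text
t: 19.23
position: [0.5789, 0.0231, 0.2241]
tool_rot: [[0.469, -0.881, 0.063], [-0.029, 0.056, 0.998], [-0.883, -0.47, 0.001]]
contact_force: [-0.6, -1.4, -0.6]
opening: 0.472
t 19.23 pos [0.5789 0.0231 0.2241] grasp cradle mm [ 62.9  95.7 164.3] q [ 0.74  0.54 -1.25  2.1   1.23  0.74  1.81] F [-0.6 -1.4 -0.6] open 0.472
jaw angle a deg 179.94 axis tilt [0.0004 0.0014]
n 1 t [1.714, 0.037, -0.034] r [0.0002, 0.0002, 0.0001]
t 19.23 pos [0.5789 0.0231 0.2241] grasp cradle mm [ 62.9  95.7 164.3] q [ 0.74  0.54 -1.25  2.1   1.23  0.74  1.81] F [-0.6 -1.4 -0.6] open 0.472
[254.23080868 190.30118682]
[254.16512151 206.33509814]
[319.90781076 187.6614558 ]
```

View pics/w9.png

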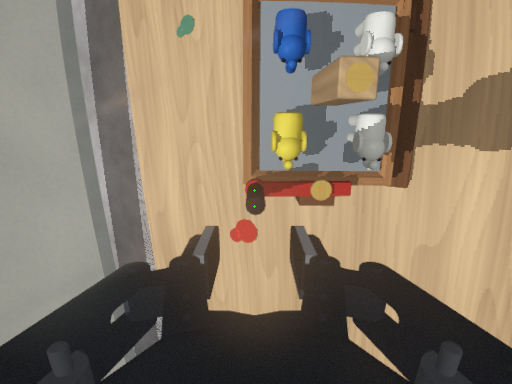

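```bash
python3 -m creep '[{"translation":[0.8,0.02,-0.02],"delta_rot":[0,0,0],"jaw":40},{"translation":[0.8,0.02,-0.01],"delta_rot":[0,0,0],"jaw":40},{"translation":[0.8,0,0],"delta_rot":[0,0,0],"jaw":40}]' >/dev/null
python3 g.py -3.14159 62.2 95.1 70.5 3
```

```text
t 19.65 pos [0.5996 0.0177 0.1804] grasp cradle mm [ 60.9  91.7 115.8] q [ 0.66  0.63 -1.15  2.1   1.38  0.73  1.71] F [ 0.3  0.3 -0.3] open 0.467
jaw angle a deg 180.0 axis tilt [ 0.0008 -0.0021]
n 3 t [0.756, -0.021, 0.059] r [0.0, -0.0001, 0.0]
```

```bash
python3 -m creep '[{"translation":[0.5,-0.04,0.16],"delta_rot":[0,0,0],"jaw":40},{"translation":[0.8,-0.02,0.05],"delta_rot":[0,0,0],"jaw":40},{"translation":[0.8,-0.02,0.05],"delta_rot":[0,0,0],"jaw":30}]' >/dev/null
python3 g.py -3.14159 62.2 95.1 70.5 1
```

```text
t 20.02 pos [0.621  0.0199 0.1429] grasp cradle mm [62.  95.3 72.8] q [ 0.6   0.72 -1.09  2.07  1.5   0.75  1.63] F [ 0.2 -0.3 -0.5] open 0.349
jaw angle a deg -179.95 axis tilt [ 0.0006 -0.0036]
n 1 t [0.113, -0.007, -0.008] r [-0.0001, -0.0006, 0.0001]
```

```bash
python3 -m creep '[{"translation":[0.1,0,0],"delta_rot":[0,-0.0006,0],"jaw":8},{"translation":[0,0,0],"delta_rot":[0,0,0],"jaw":8},{"translation":[0,0,0],"delta_rot":[0,0,0],"jaw":8},{"translation":[0,0,0],"delta_rot":[0,0,0],"jaw":8}]' >/dev/null
python3 arc.py 'np.arange(a-.15,-.1,-.15)'
```

```text
t 20.52 pos [0.6219 0.0195 0.1415] grasp cradle mm [62.3 94.9 71. ] q [ 0.6   0.72 -1.09  2.07  1.5   0.74  1.63] F [ 10.4   1.8 -14.9] open 0.168
1.5247476284235233 62.336531012281775
1.37 [0.03, 0.02, 0.47]
1.22 [0.0, 0.13, 0.45]
1.07 [0.0, 0.19, 0.43]
0.92 [0.0, 0.26, 0.4]
0.77 [0.0, 0.31, 0.35]
0.62 [0.0, 0.36, 0.3]
0.47 [0.0, 0.4, 0.25]
0.32 [-0.0, 0.44, 0.18]
0.17 [-0.0, 0.46, 0.12]
0.02 [-0.0, 0.47, 0.05]
```

```bash
python3 -m creep '[{"translation":[0,0.03,0.47],"delta_rot":[0,0,0],"jaw":8},{"translation":[0,0.13,0.45],"delta_rot":[0,0,0],"jaw":8},{"translation":[0,0.19,0.43],"delta_rot":[0,0,0],"jaw":8}]' >/dev/null
python3 arc.py 'np.arange(a-.15,-.1,-.15)'
```

```text
t 20.9 pos [0.6199 0.0435 0.1398] grasp cradle mm [ 58.3 118.7  71.2] q [ 0.54  0.73 -1.09  2.08  1.52  0.77  1.57] F [ 20.3  -0.6 -14.6] open 0.17
1.1406198659184825 64.11146599845547
0.99 [0.03, 0.28, 0.39]
0.84 [-0.0, 0.29, 0.37]
0.69 [-0.0, 0.34, 0.33]
0.54 [-0.0, 0.39, 0.27]
0.39 [-0.0, 0.42, 0.21]
0.24 [-0.0, 0.45, 0.14]
0.09 [-0.0, 0.47, 0.08]
-0.06 [-0.0, 0.47, 0.0]
```

```bash
python3 -m creep '[{"translation":[0,0.3,0.38],"delta_rot":[0,0,0],"jaw":8},{"translation":[0,0.3,0.36],"delta_rot":[0,0,0],"jaw":8},{"translation":[0,0.34,0.32],"delta_rot":[0,0,0],"jaw":8}]' >/dev/null
python3 arc.py 'np.arange(a-.15,-.1,-.15)'
```

```text
t 21.27 pos [0.6115 0.0659 0.1348] grasp cradle mm [ 47.  140.6  71.5] q [ 0.49  0.73 -1.09  2.1   1.57  0.8   1.47] F [ 27.8   7.7 -21.5] open 0.171
0.7687245577924281 67.55702280816793
0.62 [0.04, 0.52, 0.13]
0.47 [-0.01, 0.41, 0.24]
0.32 [-0.01, 0.44, 0.18]
0.17 [-0.01, 0.46, 0.11]
0.02 [-0.01, 0.47, 0.04]
```

```bash
python3 -m creep '[{"translation":[0.03,0.52,0.08],"delta_rot":[0,0,0],"jaw":8},{"translation":[0,0.43,0.2],"delta_rot":[0,0,0],"jaw":8}]' >/dev/null
python3 arc.py 'np.arange(a-.15,-.1,-.15)'
```

```text
t 21.52 pos [0.6017 0.0773 0.1298] grasp cradle mm [ 35.1 151.2  72. ] q [ 0.48  0.73 -1.09  2.13  1.62  0.8   1.4 ] F [ 24.5   9.  -15. ] open 0.166
0.5359309796355666 68.7966420508519
0.39 [0.06, 0.57, -0.04]
0.24 [-0.01, 0.45, 0.14]
0.09 [-0.01, 0.47, 0.07]
-0.06 [-0.01, 0.47, 0.0]
```

```bash
python3 -m creep '[{"translation":[0.05,0.57,-0.08],"delta_rot":[0,0,0],"jaw":8},{"translation":[0,0.47,0.1],"delta_rot":[0,0,0],"jaw":8}]' >/dev/null
python3 arc.py '[.15,0]'
```

```text
t 21.77 pos [0.5893 0.0871 0.1238] grasp cradle mm [ 20.6 159.8  72.8] q [ 0.47  0.74 -1.1   2.17  1.67  0.81  1.32] F [ 16.1   1.  -23.2] open 0.166
0.29532928446990947 70.85043572708284
0.15 [0.08, 0.56, -0.28]
0 [-0.02, 0.47, 0.03]
```

```bash
python3 -m creep '[{"translation":[0.08,0.35,-0.4],"delta_rot":[0,0,0],"jaw":8}]' >/dev/null
python3 arc.py '[.12,0]'
python3 - <<'E'
from h import *
import cv2
s=st();c=ctrl.camera('wrist');cv2.imwrite('pics/w10.png',c['img'][...,::-1])
E
```

```text
t 21.9 pos [0.5861 0.0878 0.1223] grasp cradle mm [ 16.9 160.   73. ] q [ 0.48  0.74 -1.1   2.19  1.7   0.8   1.3 ] F [30.9 54.7  7.3] open 0.167
0.24407037147809083 70.05597260989146
0.12 [0.09, 0.47, -0.28]
0 [-0.02, 0.38, 0.02]
t 21.9 pos [0.5861 0.0878 0.1223] grasp cradle mm [ 16.9 160.   73. ] q [ 0.48  0.74 -1.1   2.19  1.7   0.8   1.3 ] F [30.9 54.7  7.3] open 0.167
```

View pics/w10.png

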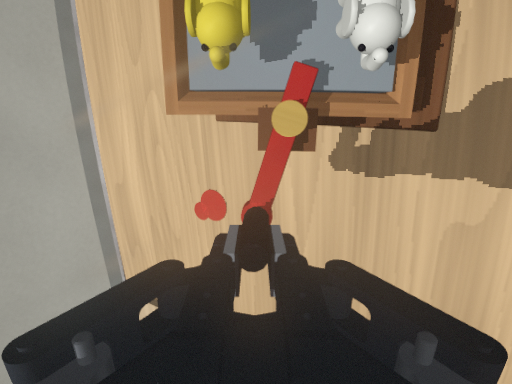

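```bash
python3 -m creep '[{"translation":[0,0,0],"delta_rot":[0,0,0],"jaw":22},{"translation":[0,0,0],"delta_rot":[0,0,0],"jaw":22}]'
python3 arc.py '[.28,.12,0,-.08]'
```

```text
t: 22.2
position: [0.5862, 0.0891, 0.1237]
tool_rot: [[0.513, -0.857, 0.042], [0.009, 0.054, 0.999], [-0.858, -0.512, 0.035]]
contact_force: [-1.2, -0.6, 0.0]
opening: 0.259
t 22.2 pos [0.5862 0.0891 0.1237] grasp cradle mm [ 17.5 161.2  74.2] q [ 0.48  0.74 -1.11  2.19  1.71  0.79  1.3 ] F [-1.2 -0.6  0. ] open 0.259
0.24784195736753337 71.41511455873169
0.28 [0.17, 0.02, -0.44]
0.12 [-0.02, 0.49, 0.1]
0 [-0.02, 0.38, 0.02]
-0.08 [-0.01, 0.25, -0.01]
```

```bash
python3 g.py -3.14159 17.5 152.5 71 2
```

```text
t 22.2 pos [0.5862 0.0891 0.1237] grasp cradle mm [ 17.5 161.2  74.2] q [ 0.48  0.74 -1.11  2.19  1.71  0.79  1.3 ] F [-1.2 -0.6  0. ] open 0.259
jaw angle a deg 179.89 axis tilt [0.0489 0.0417]
n 2 t [0.072, 0.027, -0.24] r [0.0002, 0.0033, 0.0039]
```

```bash
python3 -m creep '[{"translation":[0.07,0.03,-0.24],"delta_rot":[0,0.0033,0.0039],"jaw":22},{"translation":[0.07,0.03,-0.24],"delta_rot":[0,0.0033,0.0039],"jaw":22}]'
python3 g.py -3.14159 6 154.5 71 2
```

```text
t: 22.45
position: [0.5853, 0.0779, 0.1203]
tool_rot: [[0.467, -0.882, 0.064], [-0.033, 0.055, 0.998], [-0.884, -0.468, -0.004]]
contact_force: [0.1, -0.1, -0.5]
opening: 0.258
t 22.45 pos [0.5853 0.0779 0.1203] grasp cradle mm [ 16.8 150.8  71.3] q [ 0.46  0.73 -1.09  2.15  1.59  0.81  1.4 ] F [ 0.1 -0.1 -0.5] open 0.258
jaw angle a deg 179.86 axis tilt [-0.002  -0.0031]
n 2 t [0.008, 0.268, 0.093] r [0.0002, -0.0002, -0.0002]
```

Now push in the loose cage (jaws along x): toward −x until the stop.

```bash
python3 -m creep '[{"translation":[0,0.3,0.08],"delta_rot":[0,0,0],"jaw":22},{"translation":[0,0.3,0.08],"delta_rot":[0,0,0],"jaw":22}]'
python3 g.py -3.14159 -1 155 71 1
```

```text
t: 22.7
position: [0.5746, 0.0812, 0.1148]
tool_rot: [[0.468, -0.881, 0.065], [-0.034, 0.056, 0.998], [-0.883, -0.469, -0.004]]
contact_force: [1.1, 0.6, -0.2]
opening: 0.259
t 22.7 pos [0.5746 0.0812 0.1148] grasp cradle mm [  4.6 153.5  71.6] q [ 0.45  0.74 -1.09  2.18  1.62  0.82  1.35] F [ 1.1  0.6 -0.2] open 0.259
jaw angle a deg 179.93 axis tilt [-0.0005 -0.0039]
n 1 t [0.029, 0.279, 0.079] r [0.0002, -0.0006, -0.0001]
```

```bash
python3 -m creep '[{"translation":[0.02,0.2,0.02],"delta_rot":[0,-0.0005,0],"jaw":22},{"translation":[0,0.15,0],"delta_rot":[0,0,0],"jaw":22}]'
python3 g.py -3.14159 -4 155 71 1
```

```text
t: 22.95
position: [0.5677, 0.0824, 0.1108]
tool_rot: [[0.468, -0.881, 0.063], [-0.03, 0.055, 0.998], [-0.883, -0.469, -0.001]]
contact_force: [7.5, 0.8, 3.8]
opening: 0.26
t 22.95 pos [0.5677 0.0824 0.1108] grasp cradle mm [ -3.5 154.1  71.3] q [ 0.45  0.74 -1.09  2.2   1.64  0.82  1.32] F [7.5 0.8 3.8] open 0.26
jaw angle a deg 179.88 axis tilt [-0.0003  0.0002]
n 1 t [0.014, 0.026, 0.043] r [0.0003, 0.0, -0.0001]
```

```bash
python3 -m creep '[{"translation":[0,-0.1,0],"delta_rot":[0,0,0],"jaw":40},{"translation":[0,0,0],"delta_rot":[0,0,0],"jaw":45},{"translation":[-0.5,0,0],"delta_rot":[0,0,0],"jaw":45},{"translation":[-1,0,0],"delta_rot":[0,0,0],"jaw":45},{"translation":[-1,0,0],"delta_rot":[0,0,0],"jaw":45}]' >/dev/null
python3 -m creep '[{"translation":[-1,0,0],"delta_rot":[0,0,0],"jaw":45},{"translation":[-1,0,0],"delta_rot":[0,0,0],"jaw":45},{"translation":[-1,0,0],"delta_rot":[0,0,0],"jaw":45},{"translation":[-1,0,0],"delta_rot":[0,0,0],"jaw":45},{"translation":[-1,0,0],"delta_rot":[0,0,0],"jaw":45}]'
python3 - <<'E'
from h import *
import cv2
s=st();c=ctrl.camera('wrist');c.update(pos=s['position'],rot=s['tool_rot']);im=c['img'][...,::-1].copy()
for k in(0,):
 for q in wproj(c,[w([63*np.sin(k),92+63*np.cos(k),z]) for z in(35,85)]+[w([0,92,37])]): print(q);cv2.circle(im,(int(q[0]),int(q[1])),1,(0,255,0),-1)
cv2.imwrite('pics/w11.png',cv2.resize(im[60:330,120:400],None,fx=2,fy=2))
c=ctrl.camera('scene');cv2.imwrite("pics/scene6.png",cv2.resize(c["img"][130:280,165:315,::-1],None,fx=4,fy=4,interpolation=cv2.INTER_CUBIC))
E
```

```text
t: 24.2
position: [0.4942, 0.0878, 0.2497]
tool_rot: [[0.467, -0.882, 0.061], [-0.031, 0.052, 0.998], [-0.884, -0.468, -0.003]]
contact_force: [0.7, -0.9, 0.2]
opening: 0.531
t 24.2 pos [0.4942 0.0878 0.2497] grasp cradle mm [ -3.3 154.8 228.5] q [ 0.72  0.37 -1.39  2.23  1.11  0.74  1.68] F [ 0.7 -0.9  0.2] open 0.531
[251.15668227 177.65093947]
[250.67609493 187.73192746]
[251.22565999 123.49301398]
```

View pics/w11.png

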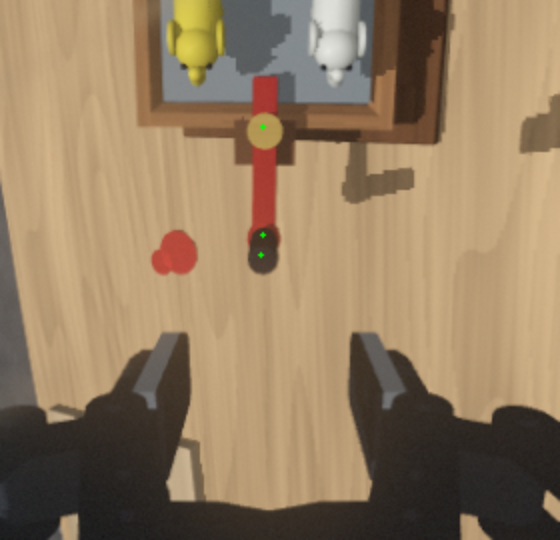

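View pics/scene6.png

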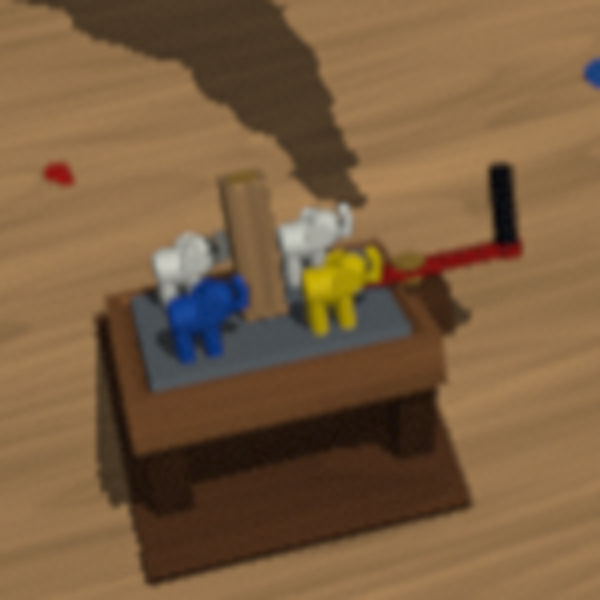

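```bash
python3 - <<'E'
from h import *
import cv2
def zc(c):
    E=c["extrinsics"];v,u=np.mgrid[0:384,0:512];x=cv2.undistortPoints(np.stack([u,v],-1).reshape(-1,1,2).astype(float),c["intrinsics"],c["distortion"])[:,0]
    d=c["depth"].ravel();X=np.c_[x*d[:,None],d];P=X@E[:3,:3].T+E[:3,3];Q=(P-oc)@Rc*1000
    m=(d>0)&(abs(abs(Q[:,1])-25)<50)&(abs(Q[:,0])<55)&(abs(Q[:,2]-24)<10)
    A=np.c_[Q[m,:2],np.ones(m.sum())];r=np.linalg.lstsq(A,Q[m,2],rcond=None)[0];return m.sum(),r.round(4),np.median(Q[m,2])
for n in("top","scene"):
    c=ctrl.camera(n)
    print(n,"start",zc(np.load(f"pics/{n}0.npz")),"now",zc(c))
    cv2.imwrite(f"pics/{n}F.png",c["img"][...,::-1])
E
```

```text
top start (np.int64(1289), array([ 3.00000e-04, -2.00000e-04,  2.46869e+01]), np.float64(24.453403372199944)) now (np.int64(1288), array([ 8.00000e-04, -2.60000e-03,  2.46582e+01]), np.float64(24.466659240552083))
scene start (np.int64(706), array([-2.90000e-03,  2.40000e-03,  2.61257e+01]), np.float64(25.510205203040265)) now (np.int64(737), array([-1.03000e-02,  3.10000e-03,  2.63052e+01]), np.float64(25.508561292908944))
```

View pics/topF.png

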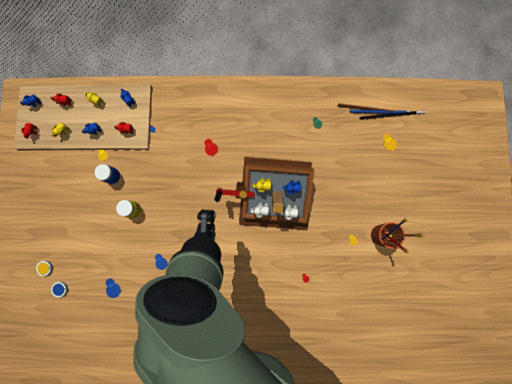

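The carrier top is at the same height and tilt as it was at the start. The keeper is closed, and the jars and pot are in the same pixels as before. I'm handing the job in.

```bash
python3 -c "
from rig import ctrl
print(ctrl.close_job())"
```

```text
the job is handed in; nothing more can be done
None
```

The job is handed in at about 24 s of the 72 s allowed, with every step done. I swung the keeper aside to about 1.52 rad and lifted the carrier by its post. I gave it a half turn so the white pair faces the low side and lowered it home. I then swung the keeper back to its closed stop, let go and backed away.

**Last checks**
- **Carrier:** by camera depth, its top is at the same height as at the start (24.47 mm against 24.45 mm from the top camera, 25.51 mm both times from the scene camera). It is within about 0.01 rad of parallel, with the white pair on the low side.
- **Keeper:** the wrist picture shows it within a pixel or two of 0 rad. I felt about 8 N against the stop.
- **Jars and brush pot:** they stand in the same pixels as before.
- **Robot:** it is clear of everything and the wrist force reads close to zero.

**What did not go smoothly**
- **Seating the carrier:** it briefly pressed into the cradle with about 73 N, under the 120 N limit.
- **Closing the keeper:** my gripped path drifted outward and reached about 63 N at the wrist. I loosened the jaws, re-centred on the peg and finished by pushing it in the loose grip.
- **Camera fit:** the first keeper angle from the fit (0.14 rad) was wrong, and the wrist camera corrected it to 0.09. The post top also showed about 2 mm off the fitted model, which is about the calibration error.

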